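# Pack marble plaques in a transport carrier with cork between the layers

## Task

Pack the finished marble plaques for transport: take the rubbing block off the carrier and lay it flat on the bench, draw the end gate fully back, then stack every plaque on the bed flat, face up, lengthwise and centred, the longest at the bottom and each next one shorter, with exactly one cork sheet, square with the stack, between each plaque and the next. When the stack stands, push the end gate fully home and only then slide the cross bolt fully home behind it; leave spare cork sheets out of the carrier (on their stand is fine), and do not disturb the other things on the bench.

Things in the scene. Friction and masses are not known exactly. Their poses are not given: they have to be found in the camera images.
- plaque_a: white marble plaque, 160 long (its y), 54 wide (its x), 16 thick, lying face up (the grey engraved border and ornament are on its upper face); about 370 g. Origin: centre of its underside, z up. The longest; always there.
- plaque_b: white marble plaque, 134 long (its y), 54 wide (its x), 16 thick, lying face up (the grey engraved border and ornament are on its upper face); about 310 g. Origin: centre of its underside, z up. The second longest; may be absent (None from the start). At least one of plaque_b and plaque_c is there.
- plaque_c: white marble plaque, 108 long (its y), 54 wide (its x), 16 thick, lying face up (the grey engraved border and ornament are on its upper face); about 250 g. Origin: centre of its underside, z up. The third longest; may be absent (None from the start). At least one of plaque_b and plaque_c is there.
- plaque_d: white marble plaque, 82 long (its y), 54 wide (its x), 16 thick, lying face up (the grey engraved border and ornament are on its upper face); about 190 g. Origin: centre of its underside, z up. The shortest; always there.
- sheet_1: one of three identical stiff cork separator sheets, 164 long (its y), 60 wide (its x), 10 thick, 60 g. Origin: centre of its underside. They start piled on one another on the stand, sheet_1 lowest, sheet_3 on top.
- sheet_2: one of three identical stiff cork separator sheets, 164 long (its y), 60 wide (its x), 10 thick, 60 g. Origin: centre of its underside. They start piled on one another on the stand, sheet_1 lowest, sheet_3 on top.
- sheet_3: one of three identical stiff cork separator sheets, 164 long (its y), 60 wide (its x), 10 thick, 60 g. Origin: centre of its underside. They start piled on one another on the stand, sheet_1 lowest, sheet_3 on top.
- rubbing_block: reddish rubbing block, 100 (its x) x 44 (its y) x 40 high, 400 g, left lying on the carrier's base board between the two battens (gap 82), long side across the bed. Origin: centre of its underside. It has no place of its own: anywhere on the bench clear of the carrier will do.
- stand: fixed dark wooden block under the pile of sheets, 40 (x) x 150 (y) x 24 high, narrower than the sheets, so that fingers can reach past the middle of their long edges. Four steel pins (8 thick, tops 55 above the bench, at x = -38 and +38, y = -66 and +66) keep the pile together. Origin: centre of its underside, on the bench.
- carrier: fixed plywood transport carrier on the bench, its axes turned like the bed's. Origin on the bench right under the bed point. Base board 12 thick, x -115 to +65, y -115 to +215. Long sides open. A fixed end board (14 thick, 90 wide, top 90 above the bench) has its inner face at y = -85.5; the sliding gate is on the +y side.
- bed (a point): centre of the bed, where the bottom plaque's underside rests: top of two rubber battens (56 long in x, 18 wide, at y = -50 and +50), 24 above the bench. y runs along the bed from end board to gate; plaques and sheets lie with their long side along it. x runs across the bed, away from the robot; z up. A plaque with a sheet on it is 26 high.
- gate (a joint): sliding end gate, in m: 0 = pushed fully home towards the bed (inner face 86.5 from the bed's centre); 0.07 = drawn fully back, at its open stop. Opens along +y of the bed; about 2.5 N of friction, stays where it is left. Starts between 0 and 0.04. Board 76 wide, 12 thick, top 85 above the bench.
- gate_grip (a point): top centre of the gate's dark wooden upright grip, 26 in bed x by 20 in bed y, rising from the gate's foot to this point, 119 above the bench; moves with the gate. The back of the 12 thick gate board is 12 nearer the bed than the grip's near face.
- bolt (a joint): cross bolt (transport lock) of the carrier, in m: 0 = withdrawn, 0.05 = fully home at its end stop, behind the closed gate. Slides along +x of the bed, away from the robot; about 2 N of friction, stays where it is left. Starts between 0 and 0.015.
- bolt_grip (a point): top centre of the bolt's black upright grip, 22 in bed x by 18 in bed y, 55 tall; this point is 79 above the bench; moves with the bolt. On the robot's side of the carrier, at y = +151 of the bed.
- mallet: bystander, not to be disturbed: stone mason's hammer lying on the bench, 220 long
- dust_brush: bystander, not to be disturbed: brush lying on the bench, 190 long
- polish: bystander, not to be disturbed: closed bottle standing, 60 diameter, 150 tall
- tin: bystander, not to be disturbed: open aluminium cup standing, 76 diameter, 90 tall
- chisel: bystander, not to be disturbed: chisel lying on the bench, 180 long, 16 wide
- baluster: bystander, not to be disturbed: small turned marble baluster standing, 60 diameter, 100 tall
Not all that is in view belongs to the job. What is shaped like the sheet_3 but black or yellow is not meant.

How it is judged:
By the outcome, as a careful person would: the job done as asked, in the order asked, and still so for the second after the job is handed in, with the robot touching nothing.
Of plaque_b, plaque_c only 1 to 2 are there at a start; the rules pass over those that are not, and their reading is None.
At some moment in a run one of rubbing_block may be knocked a few centimetres aside while the robot is not near it.
Once in a run the grip may slacken for a moment while it holds something.
It also fails if it takes over 210 s, if anything falls off the work surface, if the arm or the gripper's body presses on something with over 40 N, if the wrist force passes 120 N, or if a joint passes its speed limit or range.

## Robot

A 6-joint arm with a two-finger parallel gripper is mounted at the origin on the work surface. World frame = base frame: x ahead of the robot, y to its left, z up, the work surface at z = 0. Lengths are in m, angles in rad, forces in N, time in s.
With the tool pointing down it reaches from about 0.25 to 0.775 m from the base axis. Payload 4 kg.
Tool frame: the origin (TCP) lies on the centre line of the jaws, within the pads' length; the fingertips stand robot.tips_ahead ahead of it and the grasp point (between the pads) lies 8 mm behind it (robot.tips_ahead is the distance from the TCP to the fingertips, in m); z points along the fingers, y is the line along which they close (so a half turn about z gives the same grasp; the last joint's range is limited). The gripper opens to 94 mm and grips with 3 to 60 N. Pads are 16 mm wide; open, the fingers measure 119 mm over their backs; the gripper's body (75 mm by 177 mm) begins 78 mm behind the grasp point.
Start: joints at [-1.239, 0.087, 1.371, -0, 1.684, -0.103], TCP at [0.232, -0.499, 0.217] pointing down, gripper open.
Joint ranges: [-3.1, 3.1], [-0.76, 2.03], [0.27, 2.55], [-1.08, 4.22], [0.17, 2.65], [-2.57, 2.57]. Speed limits (rad/s): [2.79, 2.79, 3.14, 3.14, 3.14, 3.14].

## Interface

Orientations are given as [roll, pitch, yaw] about the fixed x, y, z axes, in that order (R = Rz(yaw) Ry(pitch) Rx(roll)).
In Python, from bench import robot, snapshot, close_job, spotter gives the robot as it stands. The module is installed in compiled form; this text tells all that it offers.
- The arm moves only by the tool servo_tool, never from a script. Its argument "commands" is one flat list of numbers, 7 for each row, row after row: the shift along the tool's x, y, z in m, then the turn, a rotation vector about the tool's x, y, z in degrees, then the finger opening in m, from 0 to 0.094. In form: [x, y, z, ax, ay, az, grip, x, y, z, ax, ay, az, grip, ...]. A call has 1 to 10 rows; each row is the pose to reach, as a shift and turn from the pose commanded when the call began, along the tool's axes at that moment; what a row does not reach only later rows make up. A row lasts 1/8 s, in which the tool goes at most 62.5 mm and 10.7 degrees, less where a joint would pass 70% of its speed; a pose out of reach is approached as far as the arm can. A call with a gripper value outside its range is refused whole. The fingers move at their own pace and stop on an object; the grip force is fixed at half the most. Time passes only in rows, so rows that repeat a pose let the fingers close. It gives the time, the measured TCP pose, the force, the opening and the grip force at its end, in the units of the state.
- robot.get_obs(): the state, without advancing time (a new reading comes with each control period).
- snapshot(name): name is "scene" or "top" or "wrist"; returns a dict with "img" (420x560x3 uint8, blue, green, red), "camera_matrix" (3x3 intrinsics, pixels), "extrinsics" (4x4, takes a point from camera to world coordinates); the wrist camera has in their place "hand_eye" (4x4, takes a point from camera to tool coordinates, whose origin is the TCP and whose axes are the flange's). Camera axes: x right, y down, z forward; pixel columns grow to the right and rows downward; lengths in m; the calibration is good to about 2 mm. A picture is of the moment at which its call begins: read the wrist's pose just before it. There is no depth.
- close_job(): hands the job in; it is judged then, once.
Trained networks look in a picture, given as the dict that the camera call returned (one of the last four; its "shot" number tells which), for a name from the list of things; names that differ only in an ending like _2 or _b are one class to them, and where a whole thing is asked for, a point or a joint stands for the part that bears it (a point fixed in the world has none). Each returns a list of dicts, best first, with "conf" (0 to 1); they miss things now and then, are a little off and sometimes report something else, mostly with a low value. They report only what shows in the picture. A call takes as long as a camera call. They do not tell look-alikes from the thing itself.
- spotter.trace(name, picture): "region" (420x560 bool, what is visible of it) and "box" ([left, top, width, height] in pixels, round what is visible of it).
The state is a dict: "time": time; "joint_positions": joint angles; "qvel": joint speeds; "joint_torque": joint torques, N m; "tool_pos": TCP position; "ee_rot": TCP orientation; "wrist_force": force on the tool from outside, world axes, zero at the start; "wrist_torque": the same for the moment, N m; "width": finger opening in m; "finger_force": force on a finger pad.
Only numpy, scipy, OpenCV 4.12 (cv2) and the standard library are available. Lean on these libraries where they do the work, as an engineer would, in place of code of your own. Each camera call takes 0.05 s, during which the arm holds its last target. There are 200 camera calls.

## Working session

There is one attempt and no reset: what is moved stays moved. The work goes in short steps, Python scripts to look and compute and a tool call to move; the robot and the scene stay as the last step left them, time stands still between calls to the robot, and variables do not carry over. Pictures are saved under pics/ and viewed, at most 15 in all, crops included, and the job is handed in when it is done.

Besides the shell and the picture viewer there is one more tool, called after "Call:" by a JSON object that holds its "api" and its "payload". servo_tool: Moves the arm, as the interface text tells. Its arguments: {"type":"object","properties":{"commands":{"type":"array","items":{"type":"number"}}},"required":["commands"]}

```bash
mkdir -p pics; python3 - <<'E'
from bench import robot, snapshot, spotter
import cv2, numpy as np
o=robot.get_obs(); print({k:np.round(v,3).tolist() if not np.isscalar(v) else v for k,v in o.items()}, robot.tips_ahead)
for n in ("scene","top"):
    s=snapshot(n); cv2.imwrite(f"pics/{n}0.png",s["img"]); print(n,s["camera_matrix"].tolist(),np.round(s["extrinsics"],4).tolist())
    np.savez(f"cam_{n}.npz",K=s["camera_matrix"],E=s["extrinsics"])
    for t in ("plaque_a","sheet_1","rubbing_block","gate","bolt","carrier","stand","gate_grip","bolt_grip"):
        print(t,[(round(d["conf"],2),np.round(d["box"]).tolist()) for d in spotter.trace(t,s)])
s=snapshot("wrist"); print(s["hand_eye"].tolist(), s["camera_matrix"].tolist())
E
```

```text
{'time': 0.0, 'joint_positions': [-1.239, 0.088, 1.372, 0.0, 1.684, -0.103], 'qvel': [-0.0, 0.0, 0.002, 0.002, -0.0, 0.001], 'joint_torque': [-0.002, -34.018, -30.243, 0.072, 0.033, -0.0], 'tool_pos': [0.232, -0.498, 0.215], 'ee_rot': [-3.139, -0.0, 0.435], 'wrist_force': [-0.812, -0.117, -0.09], 'wrist_torque': [0.034, -0.008, 0.001], 'finger_force': 0.0, 'width': 0.09386690980020765} 0.011
scene [[428.6871651414711, 0.0, 277.4362381108944], [0.0, 428.6871651414711, 208.08532527735773], [0.0, 0.0, 1.0]] [[-0.0748, 0.7857, -0.614, 1.2591], [0.9971, 0.0684, -0.034, 0.0677], [0.0153, -0.6148, -0.7886, 1.0086], [0.0, 0.0, 0.0, 1.0]]
plaque_a [(0.87, [119.0, 211.0, 57.0, 30.0]), (0.65, [366.0, 202.0, 34.0, 16.0]), (0.6, [149.0, 183.0, 51.0, 24.0])]
sheet_1 [(0.97, [250.0, 181.0, 61.0, 21.0]), (0.89, [128.0, 151.0, 54.0, 17.0]), (0.77, [364.0, 161.0, 52.0, 17.0]), (0.46, [263.0, 199.0, 46.0, 5.0])]
rubbing_block [(0.71, [240.0, 228.0, 20.0, 41.0])]
gate [(0.72, [301.0, 212.0, 11.0, 31.0]), (0.56, [286.0, 231.0, 20.0, 38.0])]
bolt [(0.78, [302.0, 208.0, 9.0, 39.0])]
carrier [(0.62, [202.0,
[... 862 characters left out ...]
.0])]
bolt [(0.59, [250.0, 185.0, 5.0, 28.0])]
carrier [(0.88, [234.0, 153.0, 103.0, 59.0]), (0.33, [247.0, 185.0, 8.0, 26.0])]
stand []
gate_grip [(0.61, [272.0, 117.0, 20.0, 29.0]), (0.58, [100.0, 214.0, 29.0, 16.0]), (0.56, [254.0, 157.0, 17.0, 28.0])]
bolt_grip [(0.5, [246.0, 184.0, 14.0, 28.0])]
[[0.0007910152024772081, -0.9611532275496477, -0.276014216057512, 0.07994414659001786], [0.9999996848640699, 0.0007789393943511722, 0.00015337920219633136, 0.001296499074053159], [6.757743105823283e-05, -0.27601425040079614, 0.9611535408086347, -0.16817756780884877], [0.0, 0.0, 0.0, 1.0]] [[295.1936734459603, 0.0, 275.2138002964939], [0.0, 295.1936734459603, 212.41238126625103], [0.0, 0.0, 1.0]]
```

```bash
python3 - <<'E'
import cv2
for n,r in (("scene",(100,330,80,460)),("top",(90,320,90,450))):
    i=cv2.imread(f"pics/{n}0.png")[r[0]:r[1],r[2]:r[3]]
    cv2.imwrite(f"pics/{n}0c.png",cv2.resize(i,None,fx=2.1,fy=2.1,interpolation=cv2.INTER_CUBIC))
E
```

```text
(no output)
```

View pics/scene0c.png

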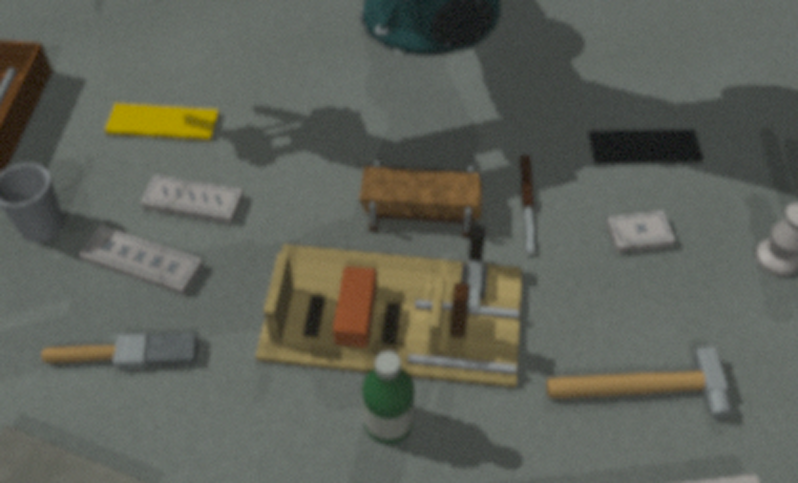

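View pics/top0c.png

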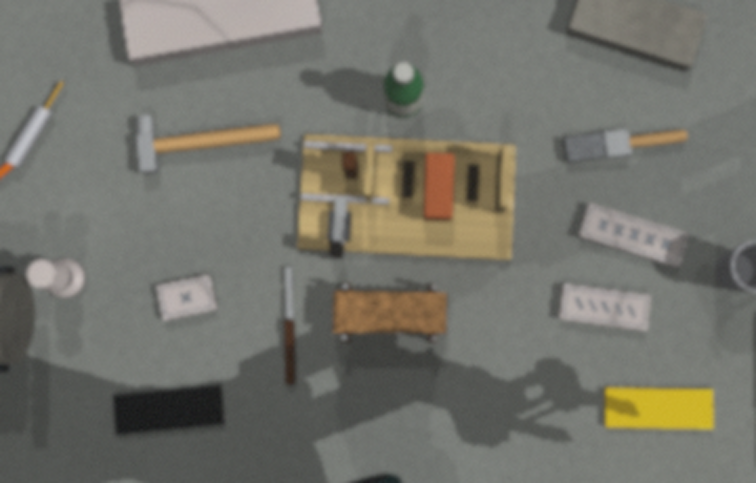

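The scene and top views show the carrier at top-view px (285,182) with the red block on it. The cork pile is at (275,237). Plaques are at (393,202), (378,236) and (179,232). The black and yellow sheets are decoys. Next I'll work out coarse positions.

```bash
cat > h.py <<'E'
import numpy as np, cv2
from scipy.spatial.transform import Rotation as Ro
from bench import robot, snapshot, spotter
def pose():
    o=robot.get_obs(); T=np.eye(4); T[:3,:3]=Ro.from_euler('xyz',o["ee_rot"]).as_matrix(); T[:3,3]=o["tool_pos"]; return T,o
def shot(name):
    T,_=pose(); s=snapshot(name); s["E"]=T@s["hand_eye"] if name=="wrist" else s["extrinsics"]; return s
def ray(s,uv,z):
    uv=np.atleast_2d(uv).astype(float); d=np.c_[uv,np.ones(len(uv))]@np.linalg.inv(s["camera_matrix"]).T@s["E"][:3,:3].T
    c=s["E"][:3,3]; return c+d*((z-c[2])/d[:,2])[:,None]
def proj(s,P):
    q=(np.atleast_2d(P)-s["E"][:3,3])@s["E"][:3,:3]@s["camera_matrix"].T; return q[:,:2]/q[:,2:]
def rect(s,region,z):
    "min-area rectangle of region mapped to plane z: centre, (long,short), angle of long axis"
    v,u=np.nonzero(region); P=ray(s,np.c_[u,v],z)[:,:2]
    (c,wh,a)=cv2.minAreaRect((P*1000).astype(np.float32)); 
    if wh[0]<wh[1]: wh=wh[::-1]; a+=90
    return np.round(c,1),np.round(wh,1),(a+90)%180-90
def go(x,y,z,yawdeg):
    "shift and turn (tool axes) from the present pose to a downward pose"
    T,o=pose(); R=Ro.from_euler('xyz',[180,0,yawdeg],degrees=True).as_matrix()
    d=T[:3,:3].T@(np.array([x,y,z])-T[:3,3]); r=Ro.from_matrix(T[:3,:3].T@R).as_rotvec(degrees=True)
    return np.round(np.r_[d,r],4).tolist()
E
python3 - <<'E'
from h import *
for n in ("top","scene"):
    s=shot(n)
    for t,z in (("plaque_a",.016),("sheet_1",.054),("rubbing_block",.052),("carrier",.012),("gate_grip",.119),("bolt_grip",.079),("polish",.0),("baluster",0),("tin",0),("mallet",0.02),("chisel",0.01),("dust_brush",.02)):
        for d in spotter.trace(t,s)[:4]:
            if d["conf"]>.4: print(n,t,round(d["conf"],2),*rect(s,d["region"],z))
E
```

```text
top plaque_a 0.96 [ 454.2 -297.6] [136.6  54.4] 82.8951644897461
top plaque_a 0.94 [ 564.7 -343.1] [164.1  60.4] 74.52165222167969
top plaque_a 0.94 [456.9 337.9] [90.5 56.8] -77.59592914581299
top sheet_1 0.91 [ 306.1 -366.7] [155.2  57.8] -88.97540128231049
top sheet_1 0.78 [291.1 351.9] [156.5  57.9] -83.30653190612793
top sheet_1 0.74 [439.  24.] [168.9  59.4] 89.78423309326172
top sheet_1 0.42 [647.5  79.9] [86.3 47.4] 1.1904523372650146
top rubbing_block 0.65 [629.4 -42. ] [102.3  44.2] 0.709453284740448
top rubbing_block 0.62 [646.2  80. ] [76.8 47.5] 1.1904746294021606
top carrier 0.58 [617.7   5.8] [335.  193.6] -88.9751728773117
top carrier 0.41 [788.   14.4] [87.3 59.2] 0.8993217349052429
top gate_grip 0.88 [635.4  76.5] [82.1 45.1] 1.1904593706130981
top bolt_grip 0.59 [559.9 106.1] [87.4 21.7] -1.9821395874023438
top polish 0.92 [791.4  14.4] [88.1 59.7] 1.0250657796859741
top baluster 0.7 [485.9 545.2] [91.  65.6] -87.07615852355957
top tin 0.63 [ 520.7 -527.1] [97.5 75.4] 89.11517333984375
top mallet 0.69 [694.1 315.4] [221.8  85.8] -88.97499680519104
top chisel 0.51 [
[... 805 characters left out ...]
523.4  33.4] [128.6 112. ] -87.89077258110046
scene bolt_grip 0.72 [590.  107.4] [125.7  18.2] -2.9451828002929688
scene polish 0.83 [741.9  10.6] [123.5  65.1] 4.69207239151001
scene polish 0.5 [617.   80.4] [118.3  47.7] -1.7154312133789062
scene baluster 0.61 [447.7 548.4] [143.3  56.5] -23.832191467285156
scene tin 0.82 [ 474.4 -532.8] [158.1  78.3] 38.137760162353516
scene tin 0.41 [531.7 110.9] [125.2  17.1] -1.5972366333007812
scene mallet 0.88 [696.6 316.1] [216.8  90.8] 87.85641479492188
scene mallet 0.53 [628.   79.8] [119.4  47.8] -1.4857101440429688
scene chisel 0.76 [422.8 184.9] [184.  21.] 4.464237689971924
scene dust_brush 0.65 [ 716.8 -329.2] [190.2  48.2] -85.17582130432129
```

```bash
python3 -c "
from h import *
print(go(.62,0,.22,0))"
```

```text
[0.5623, -0.2889, -0.0035, 0.0061, -0.0015, 24.912]
```

Call:
{"api": "servo_tool", "payload": {"commands": [0.06,-0.031,0,0,0,3,0.094,0.112,-0.058,0,0,0,6,0.094,0.168,-0.087,0,0,0,9,0.094,0.224,-0.115,0,0,0,12,0.094,0.28,-0.144,0,0,0,15,0.094,0.336,-0.173,0,0,0,18,0.094,0.392,-0.202,0,0,0,21,0.094,0.448,-0.23,0,0,0,24,0.094,0.504,-0.26,-0.003,0,0,25,0.094,0.562,-0.289,-0.003,0,0,25,0.094]}}

```text
time: 3.6
tool_pos: [0.6165, -0.0037, 0.2199]
ee_rot: [3.141, -0.001, -0.001]
wrist_force: [0.1, -0.2, 1.0]
width: 0.0941
finger_force: 0.0
```

Call:
{"api": "servo_tool", "payload": {"commands": [0,0,0,0,0,0,0.094,0,0,0,0,0,0,0.094]}}

```text
time: 3.85
tool_pos: [0.615, -0.0057, 0.2191]
ee_rot: [3.141, 0.001, -0.001]
wrist_force: [-0.4, 0.2, 0.6]
width: 0.0938
finger_force: 0.0
```

```bash
python3 - <<'E'
from h import *
T,o=pose(); print(o["time"],T[:3,3],np.degrees(o["ee_rot"]),o["wrist_force"])
s=shot("wrist"); cv2.imwrite("pics/w1.png",s["img"]); np.savez("w1.npz",E=s["E"],K=s["camera_matrix"])
for t,z in (("sheet_1",.054),("rubbing_block",.052),("carrier",.012),("gate",.085),("gate_grip",.119),("bolt_grip",.079),("polish",.0)):
    for d in spotter.trace(t,s)[:2]:
        if d["conf"]>.3: print(t,round(d["conf"],2),*rect(s,d["region"],z),d["box"])
E
```

```text
3.85 [ 0.61502794 -0.00566078  0.21912521] [ 1.79964217e+02  5.27975868e-02 -6.31604466e-02] [-0.36047545  0.1806372   0.55135938]
sheet_1 0.94 [479.6  27. ] [158.   11.7] -87.91065406799316 [190.6, 298.4, 125.0, 11.7]
sheet_1 0.81 [485.6  27.7] [151.4   5.8] 89.94393920898438 [186.7, 294.7, 120.2, 9.0]
rubbing_block 0.89 [632.9 -43. ] [99.1 45. ] -0.4386444091796875 [289.6, 140.3, 39.5, 84.6]
rubbing_block 0.38 [ 483.9 -261.7] [116.1  53.8] 84.4436264038086 [428.6, 275.0, 96.3, 40.6]
carrier 0.82 [620.5  -6.1] [351.5 179.1] 88.1444091796875 [132.2, 110.0, 285.0, 142.7]
carrier 0.43 [459.9  14. ] [131.3   4.9] 89.94335174560547 [213.0, 293.2, 92.3, 8.7]
gate 0.92 [649.5  77.4] [77.1 66.1] -2.71319580078125 [160.4, 137.5, 68.7, 76.4]
gate_grip 0.63 [654.7  67.8] [66.6 58.3] -2.71319580078125 [162.8, 136.0, 61.0, 73.1]
gate_grip 0.31 [761.5  10.3] [60.1 52.6] 0.004465543199330568 [220.5, 3.0, 66.8, 82.2]
bolt_grip 0.76 [598.8  88.6] [55.9 16.1] -4.318183898925781 [182.8, 193.9, 11.8, 49.8]
polish 0.93 [790.2  18. ] [87.8 76. ] 0.004639886319637299 [221.0, 2.1, 66.4, 85.4]
```

View pics/w1.png

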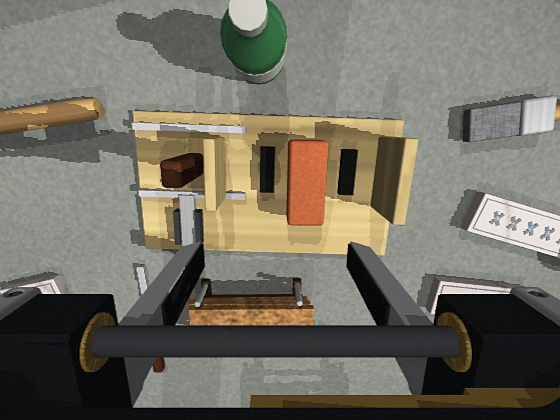

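The wrist view shows the battens at px (267,170) and (347,172), the block at (308,182) and the gate board at (214,173). The gate grip top is near (178,163), the bolt grip near (185,225), and the bottle is at the top. I'll fit the bed frame to the base board corners and battens.

```bash
python3 - <<'E'
from h import *
from scipy.optimize import least_squares
s=dict(np.load("w1.npz")); s["camera_matrix"]=s["K"]; im=cv2.imread("pics/w1.png"); g=cv2.cvtColor(im,cv2.COLOR_BGR2GRAY)
# base board corners (bed x,y at z=.012)
c=np.float32([[133,110],[404,121],[385,254],[145,245]]).reshape(-1,1,2)
c2=cv2.cornerSubPix(g,c.copy(),(4,4),(-1,-1),(3,50,.01)).reshape(-1,2); print(c2.round(1).tolist())
m=(g<45).astype(np.uint8); n,l,st,ce=cv2.connectedComponentsWithStats(m[135:205,250:370])
for i in range(1,n):
    if st[i,4]>300: 
        print(st[i]+np.array([250,135,0,0,0]),ce[i]+[250,135], rect(s,np.pad(l==i,((135,215),(250,190))),.024))
W=ray(s,c2,.012)[:,:2]; print((W*1000).round(1).tolist())
M=np.array([[.065,.215],[.065,-.115],[-.115,-.115],[-.115,.215]])
R=lambda a:np.array([[np.cos(a),-np.sin(a)],[np.sin(a),np.cos(a)]])
r=least_squares(lambda p:(M@R(p[2]).T+p[:2]-W).ravel(),[.64,-.04,0]); print("bed",r.x[:2]*1000,np.degrees(r.x[2]),(r.fun*1000).round(1))
cv2.imwrite("pics/w1c.png",cv2.resize(im[95:265,120:420],None,fx=2.6,fy=2.6,interpolation=cv2.INTER_CUBIC))
E
```

```text
[[131.39999389648438, 110.0999984741211], [403.1000061035156, 120.19999694824219], [385.0, 254.0], [144.39999389648438, 245.89999389648438]]
[260 146  15  47 666] [266.74024024 168.7012012 ] (array([645.9,   2.8]), array([56.5, 17.2]), -0.8350677490234375)
[338 149  20  46 723] [346.82157676 171.23098202] (array([642.8, -95.6]), array([55.9, 19.7]), -1.573974609375)
[[715.7, 165.6], [704.0, -162.6], [527.8, -158.7], [540.0, 171.6]]
bed [645.13768048 -46.88511306] -1.9720888978894933 [ 1.8  0.2  2.1 -1.4 -1.6  0.8 -2.4  0.4]
```

View pics/w1c.png

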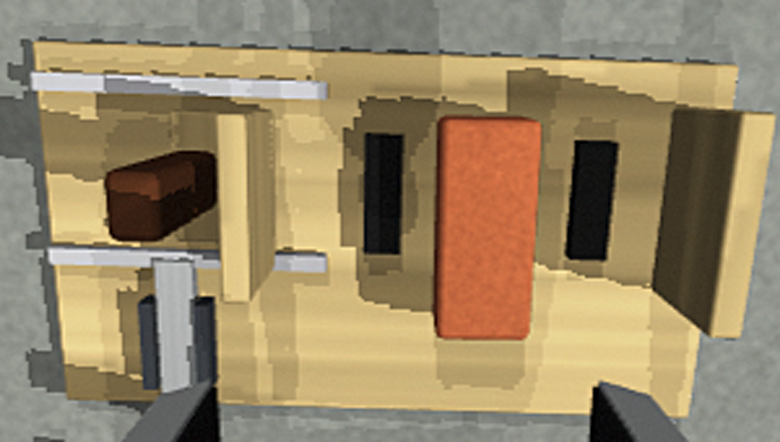

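```bash
python3 -c "
from h import *
print(go(.633,-.043,.12,-1), go(.633,-.043,.043,-1))"
```

```text
[0.018, 0.0366, 0.0998, 0.0061, -0.0307, 0.8357] [0.018, 0.0366, 0.1768, 0.0061, -0.0307, 0.8357]
```

Call:
{"api": "servo_tool", "payload": {"commands": [0.018,0.0366,0.04,0,0,0.8,0.094,0.018,0.0366,0.09,0,0,0.8,0.094,0.018,0.0366,0.13,0,0,0.8,0.094,0.018,0.0366,0.16,0,0,0.8,0.094,0.018,0.0366,0.1768,0,0,0.8,0.094,0.018,0.0366,0.1768,0,0,0.8,0.094,0.018,0.0366,0.1768,0,0,0.8,0.03,0.018,0.0366,0.1768,0,0,0.8,0.03,0.018,0.0366,0.1768,0,0,0.8,0.03,0.018,0.0366,0.1768,0,0,0.8,0.03]}}

```text
time: 5.5
tool_pos: [0.6335, -0.0422, 0.0432]
ee_rot: [3.141, -0.001, -0.015]
wrist_force: [1.1, -0.4, 0.1]
width: 0.0574
finger_force: 0.0
```

Call:
{"api": "servo_tool", "payload": {"commands": [0,0,0,0,0,0,0.03,0,0,0,0,0,0,0.03,0,0,0,0,0,0,0.03,0,0,0,0,0,0,0.03]}}

```text
time: 6.0
tool_pos: [0.6332, -0.0422, 0.0427]
ee_rot: [3.141, -0.0, -0.015]
wrist_force: [-0.3, 0.1, 1.1]
width: 0.0438
finger_force: 30.0
```

Call:
{"api": "servo_tool", "payload": {"commands": [0,0,-0.04,0,0,0,0.03,0,0,-0.09,0,0,0,0.03,-0.03,0.014,-0.1,0,0,0,0.03,-0.08,0.037,-0.1,0,0,0,0.03,-0.13,0.06,-0.1,0,0,0,0.03,-0.18,0.084,-0.1,0,0,0,0.03,-0.23,0.107,-0.1,0,0,0,0.03,-0.261,0.122,-0.08,0,0,0,0.03,-0.261,0.122,-0.04,0,0,0,0.03,-0.261,0.122,-0.005,0,0,0,0.03]}}

```text
time: 7.25
tool_pos: [0.369, -0.1598, 0.0457]
ee_rot: [-3.141, 0.001, -0.017]
wrist_force: [0.0, 0.5, -4.2]
width: 0.0439
finger_force: 30.0
```

Call:
{"api": "servo_tool", "payload": {"commands": [0,0,0.01,0,0,0,0.03,0,0,0.015,0,0,0,0.03,0,0,0.016,0,0,0,0.03]}}

```text
time: 7.62
tool_pos: [0.3712, -0.1604, 0.0325]
ee_rot: [3.141, -0.002, -0.015]
wrist_force: [0.2, 0.3, -3.0]
width: 0.0438
finger_force: 30.0
```

Call:
{"api": "servo_tool", "payload": {"commands": [0,0,0.0015,0,0,0,0.03,0,0,0.0015,0,0,0,0.07,0,0,0.0015,0,0,0,0.07,0,0,-0.05,0,0,0,0.07,0,0,-0.11,0,0,0,0.07,0,0,-0.16,0,0,0,0.07,0,0,-0.18,0,0,0,0.07,0,0,-0.18,0,0,0,0.07]}}

```text
time: 8.62
tool_pos: [0.3715, -0.1608, 0.2143]
ee_rot: [3.139, -0.005, -0.015]
wrist_force: [-0.5, -1.3, -0.0]
width: 0.0701
finger_force: 0.0
```

```bash
python3 - <<'E'
from h import *
s=dict(np.load("w1.npz")); s["camera_matrix"]=s["K"]
a=np.radians(-1.9); B=np.array([.6447,-.0467]); R=np.array([[np.cos(a),-np.sin(a)],[np.sin(a),np.cos(a)]])
bed=lambda P:((P[:,:2]-B)@R*1000).round(1)
px=lambda *c:np.array(c)/2.6+[120,95]
print("gate inner top edge",bed(ray(s,px((247,112),(249,300)),.085)))
print("gate outer top edge",bed(ray(s,px((219,112),(222,300)),.085)))
print("grip top pts",bed(ray(s,px((107,185),(110,170),(165,193),(160,155)),.119)))
print("grip top", bed(ray(s,px((136,183),),.119)))
print("bolt bar", bed(ray(s,px((155,260),(190,260)),.035)))
t=[d for d in spotter.trace("rubbing_block",shot("wrist"))][:1]
print([d["conf"] for d in t]); T,o=pose(); print(T[:3,3],o["time"],o["wrist_force"])
for g in (0.01,.02,.03,.04): print(g, B+R@[0,.1205+g], proj(s,np.r_[B+R@[0,.1205+g],.119]))
E
```

```text
gate inner top edge [[ 37.5 100.6]
 [-37.2 101.5]]
gate outer top edge [[ 37.1 111.3]
 [-37.5 112.5]]
grip top pts [[ 12.6 143.2]
 [ 17.8 141.7]
 [ 10.5 123.2]
 [ 23.5 124.2]]
grip top [[ 13.6 133. ]]
bolt bar [[-33.4 155.1]
 [-32.9 138.7]]
[0.91]
[ 0.37012671 -0.15993434  0.21103238] 8.725 [ 0.38327133 -0.92588685 -0.08642928]
0.01 [0.64902675 0.08372825] [[176.02829554 180.38907055]]
0.02 [0.6493583  0.09372276] [[165.0831668 180.0358972]]
0.03 [0.64968985 0.10371726] [[154.12982841 179.68245895]]
0.04 [0.65002141 0.11371176] [[143.16827111 179.3287555 ]]
```

```bash
python3 -c "
from h import *
print(go(.6491,.0878,.20,88), go(.6491,.0878,.102,88))"
```

```text
[0.2751, -0.252, 0.0109, -0.0334, 0.0132, -88.8863] [0.2752, -0.252, 0.1089, -0.0334, 0.0132, -88.8863]
```

Call:
{"api": "servo_tool", "payload": {"commands": [0.03,-0.03,0,0,0,-10,0.05,0.06,-0.056,0,0,0,-20,0.05,0.09,-0.084,0,0,0,-30,0.05,0.12,-0.112,0,0,0,-40,0.05,0.15,-0.14,0,0,0,-50,0.05,0.18,-0.168,0,0,0,-60,0.05,0.21,-0.196,0,0,0,-70,0.05,0.245,-0.226,0.005,0,0,-80,0.05,0.2752,-0.252,0.011,0,0,-88.9,0.05,0.2752,-0.252,0.011,0,0,-88.9,0.05]}}

```text
time: 9.98
tool_pos: [0.6491, 0.0893, 0.1956]
ee_rot: [-3.134, 0.0, 1.538]
wrist_force: [-0.7, 0.2, 0.2]
width: 0.05
finger_force: 0.0
```

```bash
python3 - <<'E'
from h import *
T,o=pose(); print(T[:3,3],np.degrees(o["ee_rot"]))
s=shot("wrist"); print(go(.6491,.0878,.102,88))
cv2.imwrite("pics/w2.png",s["img"])
a=np.radians(-1.9); B=np.array([.6447,-.0467]); R=np.array([[np.cos(a),-np.sin(a)],[np.sin(a),np.cos(a)]])
P=[np.r_[B+R@[i,.135+j],.119] for i in(-.013,.013) for j in (-.01,.01)]; print(proj(s,P).round().tolist())
print(proj(s,np.array([np.r_[B+R@q,z] for q,z in(((.065,.215),.012),((-.115,.215),.012),((0,.05),.024),((.045,-.0855),.09),((-.045,-.0855),.09))])).round().tolist())
E
```

```text
[0.64911113 0.08929246 0.19560038] [-1.79575684e+02  2.29156054e-02  8.81354727e+01]
[-0.0002, 0.0011, 0.095, -0.3544, 0.0595, 0.0116]
[[261.0, 234.0], [261.0, 212.0], [291.0, 234.0], [291.0, 212.0]]
[[333.0, 128.0], [176.0, 128.0], [276.0, 264.0], [314.0, 395.0], [237.0, 394.0]]
```

View pics/w2.png

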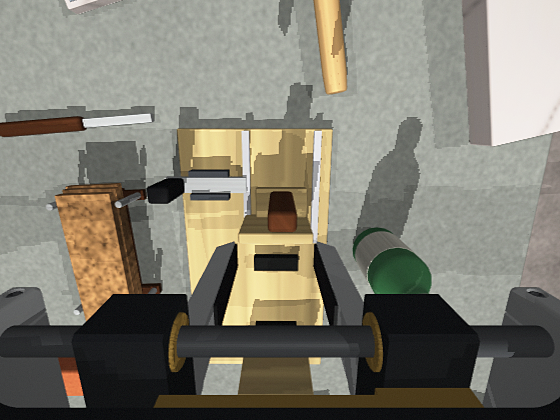

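Seen in this view: the grip is at px (283,218), the gate board spans u 240–312, the bolt grip is at (165,190), and the base corners match the prediction. I'll descend, grasp and pull.

Call:
{"api": "servo_tool", "payload": {"commands": [0,0.004,0.04,0,0,0,0.05,0,0.004,0.08,0,0,0,0.05,0,0.004,0.093,0,0,0,0.05,0,0.004,0.093,0,0,0,0.05,0,0.004,0.093,0,0,0,0.015,0,0.004,0.093,0,0,0,0.015,0,0.004,0.093,0,0,0,0.015,0,0.004,0.093,0,0,0,0.015]}}

```text
time: 11.02
tool_pos: [0.6543, 0.0875, 0.1093]
ee_rot: [3.139, -0.0, 1.536]
wrist_force: [0.8, 0.5, 4.1]
width: 0.0258
finger_force: 30.0
```

Call:
{"api": "servo_tool", "payload": {"commands": [0.01,0,0,0,0,0,0.015,0.02,0,0,0,0,0,0.015,0.03,0,0,0,0,0,0.015,0.04,0,0,0,0,0,0.015,0.05,0,0,0,0,0,0.015,0.055,0,0,0,0,0,0.015,0.058,0,0,0,0,0,0.015,0.06,0,0,0,0,0,0.015,0.062,0,0,0,0,0,0.015]}}

```text
time: 12.15
tool_pos: [0.6561, 0.1425, 0.1092]
ee_rot: [3.14, 0.013, 1.533]
wrist_force: [-2.1, -17.0, 6.9]
width: 0.0253
finger_force: 30.0
```

Call:
{"api": "servo_tool", "payload": {"commands": [0.062,0,0,0,0,0,0.06,0.062,0,0,0,0,0,0.06,0,0,-0.05,0,0,0,0.06,0,0,-0.09,0,0,0,0.09,0,0,-0.1,0,0,0,0.09]}}

```text
time: 12.78
tool_pos: [0.6573, 0.1485, 0.2127]
ee_rot: [3.134, -0.001, 1.534]
wrist_force: [0.4, 0.2, 0.4]
width: 0.0724
finger_force: 0.0
```

```bash
python3 -c "
from h import *
print(pose()[1]['tool_pos'],pose()[1]['width'],go(.53,-.34,.2,76))"
```

```text
[0.65726033 0.14848274 0.21267475] 0.07236935341785962 [-0.4928, -0.1095, 0.0112, 0.4435, -0.1175, 11.9126]
```

Call:
{"api": "servo_tool", "payload": {"commands": [-0.05,-0.011,0,0,0,1,0.094,-0.105,-0.023,0.0,0,0,3,0.094,-0.16,-0.035,0,0,0,4,0.094,-0.215,-0.048,0,0,0,5,0.094,-0.27,-0.06,0,0,0,6,0.094,-0.325,-0.072,0,0,0,8,0.094,-0.38,-0.084,0.005,0,0,9,0.094,-0.435,-0.097,0.008,0,0,11,0.094,-0.48,-0.107,0.011,0.4,0,12,0.094,-0.4928,-0.1095,0.011,0.4,0,12,0.094]}}

```text
time: 14.02
tool_pos: [0.5277, -0.3408, 0.1941]
ee_rot: [-3.131, -0.001, 1.324]
wrist_force: [0.1, 0.1, -0.2]
width: 0.0943
finger_force: 0.0
```

Call:
{"api": "servo_tool", "payload": {"commands": [0,0,0,0,0,0,0.094,0,0,0,0,0,0,0.094]}}

```text
time: 14.28
tool_pos: [0.5297, -0.3375, 0.1965]
ee_rot: [-3.135, -0.0, 1.329]
wrist_force: [-0.1, -0.3, -0.1]
width: 0.094
finger_force: 0.0
```

```bash
python3 - <<'E'
from h import *
T,o=pose(); print(T[:3,3],np.degrees(o["ee_rot"]))
s=shot("wrist"); np.savez("w3.npz",E=s["E"],K=s["camera_matrix"])
cv2.imwrite("pics/w3.png",s["img"])
for d in spotter.trace("plaque_a",s): print(round(d["conf"],2),*rect(s,d["region"],.016),d["box"])
s=shot("top"); cv2.imwrite("pics/t3.png",s["img"])
E
```

```text
[ 0.52974074 -0.33751213  0.19653344] [-1.79597407e+02 -8.56414671e-03  7.61363713e+01]
0.81 [ 566.6 -345.9] [159.4  54.3] 73.69476318359375 [281.6, 125.8, 56.7, 132.6]
0.75 [ 709.  -335.1] [190.7  46.7] -81.9498348236084 [386.4, 69.9, 64.9, 162.9]
0.71 [ 456.5 -301.3] [133.8  57.1] 82.93968963623047 [176.5, 121.4, 67.4, 115.4]
```

View pics/w3.png

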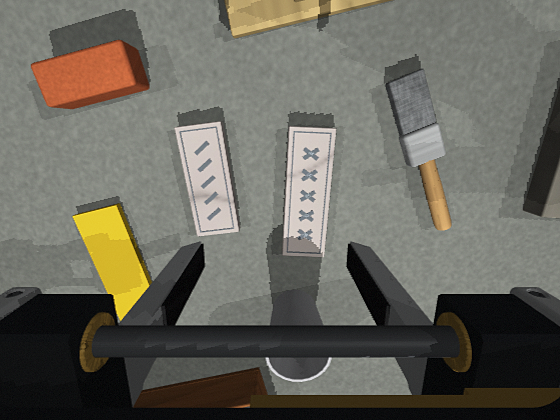

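The image shows plaque_a at px (310,192) and plaque_b at (207,180), both clear. The block lies flat at (90,75).

```bash
python3 -c "
from h import *
print(go(.5666,-.3457,.0145,73.7))"
```

```text
[0.0013, 0.0388, 0.1823, -0.3646, 0.0497, 2.4419]
```

Call:
{"api": "servo_tool", "payload": {"commands": [0.001,0.039,0.04,-0.3,0,2.4,0.094,0.001,0.039,0.09,-0.3,0,2.4,0.094,0.001,0.039,0.13,-0.3,0,2.4,0.094,0.001,0.039,0.155,-0.3,0,2.4,0.094,0.001,0.039,0.17,-0.3,0,2.4,0.094,0.001,0.039,0.17,-0.3,0,2.4,0.094]}}

```text
time: 15.18
tool_pos: [0.5657, -0.3467, 0.0256]
ee_rot: [-3.138, 0.0, 1.285]
wrist_force: [-0.1, 0.4, 0.6]
width: 0.0939
finger_force: 0.0
```

```bash
python3 -c "
from h import *
print(pose()[0],go(.5666,-.3457,.0145,73.7))"
```

```text
[[ 2.81452973e-01  9.59569372e-01 -3.29316884e-03  5.65707148e-01]
 [ 9.59574980e-01 -2.81452324e-01  6.68325206e-04 -3.46701240e-01]
 [-2.85565624e-04 -3.34814454e-03 -9.99994354e-01  2.55641842e-02]
 [ 0.00000000e+00  0.00000000e+00  0.00000000e+00  1.00000000e+00]] [0.0012, 0.0006, 0.0111, -0.1918, 0.0163, -0.047]
```

Call:
{"api": "servo_tool", "payload": {"commands": [0.001,0.0005,0.006,0,0,0,0.094,0.001,0.0005,0.0105,0,0,0,0.094,0.001,0.0005,0.0105,0,0,0,0.045,0.001,0.0005,0.0105,0,0,0,0.045,0.001,0.0005,0.0105,0,0,0,0.045,0.001,0.0005,0.0105,0,0,0,0.045,0.001,0.0005,0.0105,0,0,0,0.045]}}

```text
time: 16.05
tool_pos: [0.5665, -0.3468, 0.016]
ee_rot: [-3.14, 0.001, 1.285]
wrist_force: [-1.0, 0.2, 1.4]
width: 0.0538
finger_force: 30.0
```

```bash
python3 -c "
from h import *
T,o=pose();print(T[:3,3],o['width'],o['finger_force'],np.degrees(o['ee_rot']))
print(go(.6447,-.0467,.16,88.1))
print(go(.6447,-.0467,T[2,3]+.027,88.1))"
```

```text
[ 0.56653346 -0.34675195  0.01603283] 0.05379343868752686 29.999367892742157 [-1.79883821e+02  6.07014806e-02  7.36125469e+01]
[0.3098, -0.01, -0.1443, -0.1232, 0.0457, -14.4875]
[0.3099, -0.0097, -0.0273, -0.1232, 0.0457, -14.4875]
```

Call:
{"api": "servo_tool", "payload": {"commands": [0,0,-0.03,0,0,0,0.045,0,0,-0.08,0,0,-1,0.045,0.02,0,-0.13,0,0,-2,0.045,0.07,-0.002,-0.144,0,0,-4,0.045,0.125,-0.004,-0.144,0,0,-7,0.045,0.18,-0.006,-0.144,0,0,-9,0.045,0.235,-0.008,-0.144,0,0,-12,0.045,0.28,-0.01,-0.144,0,0,-14,0.045,0.308,-0.01,-0.144,-0.1,0,-14.5,0.045,0.309,-0.01,-0.144,-0.1,0,-14.5,0.045]}}

```text
time: 17.3
tool_pos: [0.6443, -0.0449, 0.1582]
ee_rot: [-3.139, 0.0, 1.541]
wrist_force: [-0.6, -1.3, -3.0]
width: 0.0539
finger_force: 30.0
```

Call:
{"api": "servo_tool", "payload": {"commands": [0,0,0.02,0,0,0,0.045,0,0,0.05,0,0,0,0.045,0,0,0.05,0,0,0,0.045,0,0,0.05,0,0,0,0.045]}}

```text
time: 17.8
tool_pos: [0.6447, -0.0483, 0.1101]
ee_rot: [3.141, 0.001, 1.537]
wrist_force: [-0.9, -0.1, -3.6]
width: 0.0534
finger_force: 30.0
```

```bash
python3 - <<'E'
from h import *
T,o=pose();print(o['time'],T[:3,3],o['width'],o['finger_force'],np.degrees(o['ee_rot']),o["wrist_force"])
print(go(.6447,-.0476,.045,88.1))
s=shot("wrist"); cv2.imwrite("pics/w4.png",s["img"])
for d in spotter.trace("plaque_a",s): print(round(d["conf"],2),*rect(s,d["region"],T[2,3]),d["box"])
E
```

```text
17.8 [ 0.64469325 -0.048288    0.11012944] 0.05342548627777267 29.990113377571106 [1.79984663e+02 6.15763088e-02 8.80573724e+01] [-0.88217206 -0.13563864 -3.59437113]
[0.0008, -0.0, 0.0651, 0.0153, 0.0616, -0.0426]
0.96 [644.8 -47.1] [158.5  53.2] 88.14972686767578 [231.1, 124.2, 89.9, 241.6]
0.31 [513.4  20.4] [128.2  40.2] 73.64498901367188 [0.0, 19.5, 66.4, 229.8]
```

View pics/w4.png

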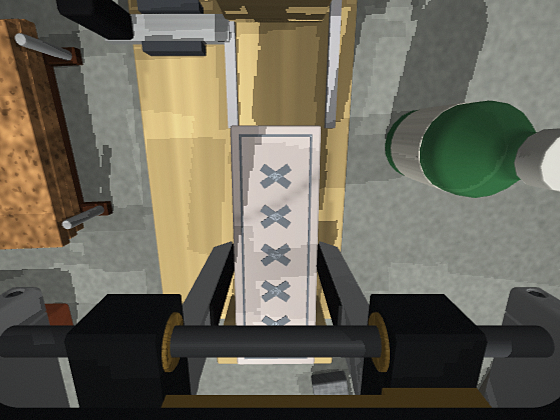

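Plaque_a in the hand is at px (276,245), square to the bed and centred within about 0.5 mm. I'll lower it.

Call:
{"api": "servo_tool", "payload": {"commands": [0.0005,0,0.03,0,0,0,0.045,0.0005,0,0.055,0,0,0,0.045,0.0005,0,0.065,0,0,0,0.045,0.0005,0,0.069,0,0,0,0.045,0.0005,0,0.07,0,0,0,0.045]}}

```text
time: 18.52
tool_pos: [0.6443, -0.0475, 0.0455]
ee_rot: [3.142, 0.002, 1.538]
wrist_force: [-9.8, 0.1, 15.7]
width: 0.0534
finger_force: 30.0
```

Call:
{"api": "servo_tool", "payload": {"commands": [0,0,-0.012,0,0,0,0.045,0,0,-0.012,0,0,0,0.045,0,0,-0.012,0,0,0,0.045]}}

```text
time: 18.9
tool_pos: [0.6448, -0.047, 0.0516]
ee_rot: [3.141, 0.001, 1.538]
wrist_force: [0.2, 0.3, -2.4]
width: 0.0532
finger_force: 30.0
```

```bash
python3 - <<'E'
from h import *
T,o=pose();print(o['time'],T[:3,3],o['width'],o['finger_force'],np.degrees(o['ee_rot']),o["wrist_force"],o["wrist_torque"])
s=shot("wrist"); cv2.imwrite("pics/w5.png",s["img"])
for d in spotter.trace("plaque_a",s)[:1]: print(round(d["conf"],2),*rect(s,d["region"],T[2,3]),d["box"])
for d in spotter.trace("polish",s)[:1]: print(round(d["conf"],2),*rect(s,d["region"],0),d["box"])
s2=shot("top")
for d in spotter.trace("polish",s2)[:1]: print(round(d["conf"],2),*rect(s2,d["region"],0),d["box"])
im=shot("scene")["img"]; cv2.imwrite("pics/s5.png",cv2.resize(im[170:300,180:350],None,fx=4,fy=4,interpolation=cv2.INTER_CUBIC))
E
```

```text
18.9 [ 0.64479676 -0.04700067  0.05162754] 0.05322895185761729 29.996538162231445 [1.79978973e+02 4.14962826e-02 8.81121763e+01] [ 0.15128953  0.2780463  -2.38398681] [-0.02094248 -0.08854278 -0.00362351]
0.95 [645.6 -44.1] [155.1  52.5] 88.2494888305664 [229.0, 126.0, 93.3, 234.2]
0.86 [805.3  -8.6] [112.4 103.1] -76.99296760559082 [415.4, 96.5, 144.4, 136.4]
0.77 [794.7  25.8] [82.5 44.6] -22.522613525390625 [270.4, 118.8, 23.7, 26.0]
```

View pics/s5.png

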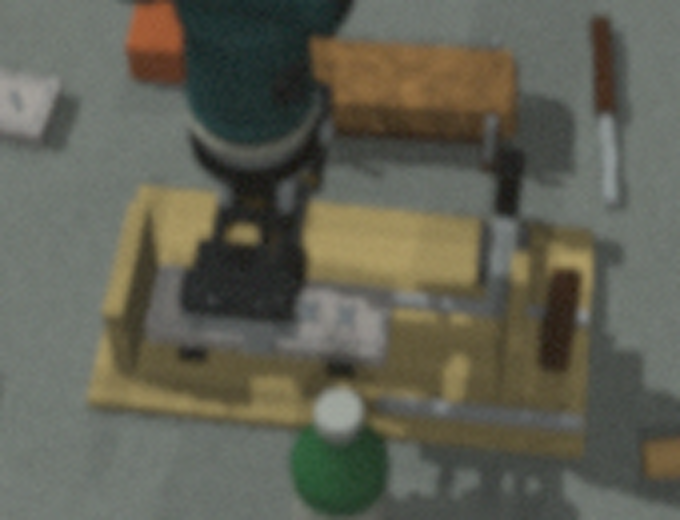

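The scene crop shows the bottle upright at (340,460), the gate drawn back at the right end, and the plaque level over the battens. I'll descend gently to find where it makes contact.

Call:
{"api": "servo_tool", "payload": {"commands": [0,0,0.002,0,0,0,0.045,0,0,0.003,0,0,0,0.045,0,0,0.003,0,0,0,0.045]}}

```text
time: 19.58
tool_pos: [0.6444, -0.047, 0.0484]
ee_rot: [-3.141, 0.001, 1.538]
wrist_force: [0.7, -0.2, -3.8]
width: 0.0539
finger_force: 30.0
```

Call:
{"api": "servo_tool", "payload": {"commands": [0,0,0.002,0,0,0,0.045,0,0,0.002,0,0,0,0.045,0,0,0.002,0,0,0,0.045]}}

```text
time: 19.95
tool_pos: [0.6446, -0.047, 0.0467]
ee_rot: [-3.142, 0.001, 1.538]
wrist_force: [-0.6, -0.0, -2.3]
width: 0.0531
finger_force: 30.0
```

Call:
{"api": "servo_tool", "payload": {"commands": [0,0,0.002,0,0,0,0.045,0,0,0.002,0,0,0,0.045,0,0,0.002,0,0,0,0.045]}}

```text
time: 20.32
tool_pos: [0.6447, -0.0472, 0.0456]
ee_rot: [3.141, 0.001, 1.538]
wrist_force: [-3.4, -0.7, 3.7]
width: 0.0534
finger_force: 30.0
```

Call:
{"api": "servo_tool", "payload": {"commands": [0,0,0,0,0,0,0.062,0,0,0,0,0,0,0.062,0,0,0,0,0,0,0.07,0,0,-0.03,0,0,0,0.07,0,0,-0.08,0,0,0,0.07,0,0,-0.13,0,0,0,0.07,0,0,-0.15,0,0,0,0.07,0,0,-0.15,0,0,0,0.07]}}

```text
time: 21.32
tool_pos: [0.6458, -0.047, 0.1973]
ee_rot: [3.136, 0.001, 1.538]
wrist_force: [0.7, -0.9, -0.7]
width: 0.07
finger_force: 0.0
```

```bash
python3 - <<'E'
from h import *
T,o=pose();print(o['time'],T[:3,3],o['width'],np.degrees(o['ee_rot']),o["wrist_force"])
s=shot("wrist"); cv2.imwrite("pics/w6.png",s["img"])
for z in (.035,.040,.046):
  for d in spotter.trace("plaque_a",s)[:1]: print(z,round(d["conf"],2),*rect(s,d["region"],z),d["box"])
for d in spotter.trace("sheet_1",s)[:2]: print(round(d["conf"],2),*rect(s,d["region"],.054),d["box"])
for z in (.0,.003,.006): print(proj(s,[[.6447+x,-.0467+y,.04+z] for x,y in((.027,.08),(-.027,.08))]).round(1).tolist())
print(go(.44,.025,.2,89))
E
```

```text
21.325 [ 0.64581703 -0.04702015  0.19728108] 0.06999069614670379 [1.79699634e+02 7.92162118e-02 8.81146346e+01] [ 0.74534504 -0.8588128  -0.72229895]
0.035 0.83 [645.6 -47.4] [160.1  55.6] 88.10645294189453 [250.4, 124.3, 48.3, 140.7]
0.04 0.83 [645.7 -46.2] [157.7  54.8] 88.10646057128906 [250.4, 124.3, 48.3, 140.7]
0.046 0.83 [645.7 -44.8] [154.7  53.8] 88.10643005371094 [250.4, 124.3, 48.3, 140.7]
0.92 [442.5  24.3] [163.8  65.9] -89.68568646907806 [20.8, 55.1, 97.9, 167.5]
0.86 [482.7  31.1] [151.9   5.2] -89.1459926366806 [90.6, 51.1, 37.6, 157.2]
[[296.4, 125.5], [245.4, 127.2]]
[[296.6, 125.5], [245.1, 127.2]]
[[296.8, 125.5], [244.8, 127.2]]
[0.065, -0.206, -0.0071, -0.2413, 0.0128, -0.891]
```

View pics/w6.png

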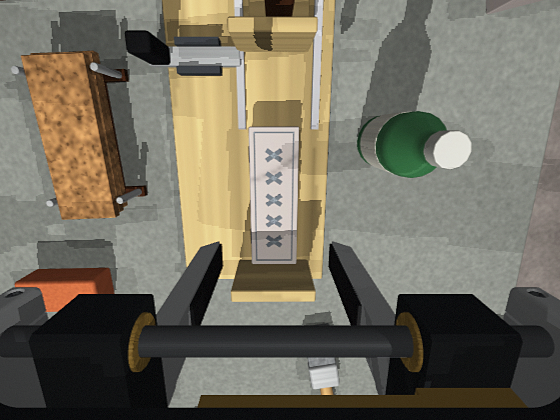

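Plaque_a sits square on the battens at px (275,195). Next I'll look at the sheet pile.

Call:
{"api": "servo_tool", "payload": {"commands": [0.015,-0.05,0,0,0,-1,0.094,0.032,-0.1,0,0,0,-2,0.094,0.048,-0.15,0,0,0,-2,0.094,0.06,-0.19,0,0,0,-2,0.094,0.065,-0.206,-0.003,0,0,-2,0.094,0.065,-0.206,-0.003,0,0,-2,0.094,0.065,-0.206,-0.003,0,0,-2,0.094]}}

```text
time: 22.45
tool_pos: [0.4419, 0.0245, 0.1974]
ee_rot: [3.141, 0.001, 1.572]
wrist_force: [-0.1, 0.1, 0.1]
width: 0.0939
finger_force: 0.0
```

```bash
python3 - <<'E'
from h import *
T,o=pose();print(o['time'],T[:3,3],o['width'],np.degrees(o['ee_rot']),o["wrist_force"])
s=shot("wrist"); cv2.imwrite("pics/w7.png",s["img"])
for d in spotter.trace("sheet_1",s)[:2]: print(round(d["conf"],2),*rect(s,d["region"],.054),d["box"])
c=ray(s,[275,212],.054); print(c)
E
```

```text
22.45 [0.44187804 0.02445478 0.19740681] 0.09388252043966344 [1.79992929e+02 5.69639611e-02 9.00839604e+01] [-0.13813551  0.13931739  0.10835901]
0.93 [440.   24.8] [166.2  61.9] -89.71810701489449 [242.4, 122.1, 59.6, 149.6]
0.8 [ 321.9 -252.1] [54.4 20.6] 0.19900549948215485 [165.2, 396.0, 46.1, 14.5]
[[0.44173854 0.01445609 0.054     ]]
```

View pics/w7.png

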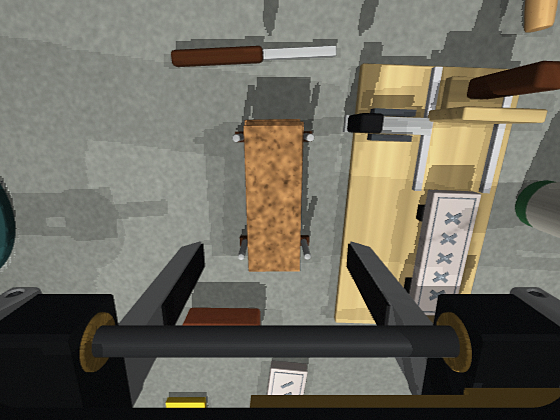

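The view shows the pile top at px (274,197), straight and inside its pins. I'll descend to just above it, then correct.

```bash
python3 -c "
from h import *
print(go(.440,.024,.0575,90.2))"
```

```text
[-0.0003, -0.0017, 0.1397, -0.0381, 0.0473, -0.1291]
```

Call:
{"api": "servo_tool", "payload": {"commands": [-0.0003,-0.0018,0.05,0,0,0,0.094,-0.0003,-0.0018,0.1,0,0,0,0.094,-0.0003,-0.0018,0.125,0,0,0,0.094,-0.0003,-0.0018,0.135,0,0,0,0.094,-0.0003,-0.0018,0.138,0,0,0,0.094,-0.0003,-0.0018,0.1395,0,0,0,0.094,-0.0003,-0.0018,0.1395,0,0,0,0.094]}}

```text
time: 23.42
tool_pos: [0.44, 0.0244, 0.0592]
ee_rot: [3.139, 0.001, 1.573]
wrist_force: [0.7, -0.8, -0.1]
width: 0.0941
finger_force: 0.0
```

Call:
{"api": "servo_tool", "payload": {"commands": [0,0,0.001,0,0,0,0.07,0,0,0.001,0,0,0,0.05,0,0,0.001,0,0,0,0.05,0,0,0.001,0,0,0,0.05,0,0,0.001,0,0,0,0.05,0,0,0.001,0,0,0,0.05]}}

```text
time: 24.18
tool_pos: [0.4391, 0.0244, 0.0571]
ee_rot: [3.142, 0.001, 1.573]
wrist_force: [-1.1, 0.1, 0.7]
width: 0.0594
finger_force: 30.0
```

```bash
python3 -c "
from h import *
T,o=pose();print(T[:3,3],o['width'],o['finger_force'],np.degrees(o['ee_rot']),o['wrist_force'])
print(go(.6447,-.0467,.13,88.1))"
```

```text
[0.43906405 0.02444068 0.0571461 ] 0.059364055599247435 29.998126924037933 [1.79999617e+02 4.45892835e-02 9.01107544e+01] [-1.06634493  0.08991273  0.73283518]
[-0.0716, 0.2055, -0.0728, 0.0012, 0.0446, 2.0108]
```

Call:
{"api": "servo_tool", "payload": {"commands": [0,0,-0.015,0,0,0,0.05,0,0,-0.045,0,0,0,0.05,0,0,-0.09,0,0,0,0.05,-0.015,0.03,-0.093,0,0,1,0.05,-0.03,0.08,-0.093,0,0,2,0.05,-0.05,0.13,-0.093,0,0,2,0.05,-0.065,0.18,-0.093,0,0,2,0.05,-0.0715,0.2055,-0.093,0,0,2,0.05,-0.0715,0.2055,-0.07,0,0,2,0.05,-0.0715,0.2055,-0.055,0,0,2,0.05]}}

```text
time: 25.42
tool_pos: [0.6446, -0.0467, 0.1113]
ee_rot: [-3.14, 0.001, 1.538]
wrist_force: [-0.1, -0.3, -0.3]
width: 0.0594
finger_force: 30.0
```

Call:
{"api": "servo_tool", "payload": {"commands": [0,0,0,0,0,0,0.05,0,0,0,0,0,0,0.05]}}

```text
time: 25.68
tool_pos: [0.6448, -0.0465, 0.1132]
ee_rot: [3.14, 0.001, 1.538]
wrist_force: [-0.6, 0.4, -0.7]
width: 0.0591
finger_force: 30.0
```

```bash
python3 - <<'E'
from h import *
T,o=pose();print(o['time'],T[:3,3],o['width'],o['finger_force'],np.degrees(o['ee_rot']),o["wrist_force"])
s=shot("wrist"); cv2.imwrite("pics/w8.png",s["img"])
for d in spotter.trace("sheet_1",s)[:2]: print(round(d["conf"],2),*rect(s,d["region"],T[2,3]-.003),d["box"])
print(go(.6447,-.0467,.0545,88.1))
E
```

```text
25.675 [ 0.64478355 -0.04648028  0.11315947] 0.05911739200124644 29.9981626868248 [1.79935023e+02 5.20121109e-02 8.81237051e+01] [-0.63861644  0.36704237 -0.73365798]
0.82 [526.5  31.6] [112.4   5.4] -88.92613923549652 [26.0, 23.0, 58.8, 208.2]
0.68 [502.1  29.5] [118.6  48.5] 88.16937255859375 [1.8, 18.8, 79.1, 223.1]
[-0.0001, -0.0005, 0.0592, 0.1269, 0.0595, 0.024]
```

```bash
python3 - <<'E'
from h import *
T,o=pose(); s=shot("wrist"); im=s["img"]; h=cv2.cvtColor(im,cv2.COLOR_BGR2HSV)
P=T[:3,3]; ax=T[:3,0]; ay=T[:3,1]
C=proj(s,[P+ax*a+ay*b+[0,0,-.0031] for a,b in((.082,.03),(.082,-.03),(-.082,-.03),(-.082,.03))]); print(C.round(1).tolist())
cv2.polylines(im,[C.round().astype(int).reshape(-1,1,2)],True,(255,0,0),1)
cv2.imwrite("pics/w8c.png",cv2.resize(im[80:400,180:380],None,fx=1.8,fy=1.8))
E
```

```text
[[328.9, 122.1], [220.8, 122.0], [232.4, 364.3], [317.1, 364.4]]
```

View pics/w8c.png

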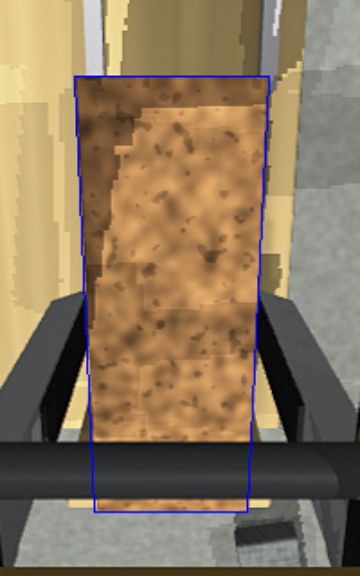

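The blue model outline lies exactly on the held sheet, so it is centred and square. I'll lower it.

Call:
{"api": "servo_tool", "payload": {"commands": [0,-0.0003,0.03,0,0,0,0.05,0,-0.0003,0.05,0,0,0,0.05,0,-0.0003,0.058,0,0,0,0.05,0,-0.0003,0.06,0,0,0,0.05,0,-0.0003,0.06,0,0,0,0.05,0,-0.0003,0.0605,0,0,0,0.05]}}

```text
time: 26.58
tool_pos: [0.6447, -0.0466, 0.0531]
ee_rot: [3.141, 0.001, 1.538]
wrist_force: [-2.9, 0.7, 5.3]
width: 0.0595
finger_force: 30.0
```

Call:
{"api": "servo_tool", "payload": {"commands": [0,0,0,0,0,0,0.07,0,0,0,0,0,0,0.075,0,0,-0.03,0,0,0,0.075,0,0,-0.08,0,0,0,0.075,0,0,-0.13,0,0,0,0.075,0,0,-0.145,0,0,0,0.075]}}

```text
time: 27.32
tool_pos: [0.6463, -0.0468, 0.2012]
ee_rot: [3.134, 0.002, 1.538]
wrist_force: [0.9, -0.7, -0.2]
width: 0.0752
finger_force: 0.0
```

```bash
python3 - <<'E'
from h import *
T,o=pose();print(o['time'],T[:3,3],o['width'],o['finger_force'],np.degrees(o['ee_rot']),o["wrist_force"])
s=shot("wrist"); cv2.imwrite("pics/w9.png",s["img"])
for d in spotter.trace("sheet_1",s)[:3]: print(round(d["conf"],2),*rect(s,d["region"],.05),d["box"])
print(go(.4565,-.301,.20,82.9))
E
```

```text
27.325 [ 0.64626775 -0.04679471  0.20117556] 0.07515722542939562 0.0 [1.79548788e+02 1.00454397e-01 8.81147537e+01] [ 0.91651447 -0.65785571 -0.2084501 ]
0.91 [481.1  18.9] [126.3   4.6] -89.50799718499184 [100.6, 80.9, 26.4, 124.0]
0.84 [447.5  28.1] [160.6  63.2] 89.82919311523438 [32.2, 53.1, 95.4, 159.8]
0.7 [644.7 -46.2] [162.1  60.8] 88.32951354980469 [242.3, 126.8, 58.9, 139.3]
[-0.2604, -0.1804, -0.002, 0.2247, 0.0636, 5.2114]
```

Call:
{"api": "servo_tool", "payload": {"commands": [-0.04,-0.028,0,0,0,1,0.094,-0.085,-0.06,0,0,0,2,0.094,-0.13,-0.09,0,0,0,3,0.094,-0.175,-0.121,0,0,0,4,0.094,-0.22,-0.152,0,0,0,5,0.094,-0.25,-0.173,0,0,0,5,0.094,-0.26,-0.18,0,0,0,5,0.094,-0.26,-0.18,0,0,0,5,0.094,-0.26,-0.18,0,0,0,5,0.094]}}

```text
time: 28.55
tool_pos: [0.4566, -0.2992, 0.1961]
ee_rot: [-3.141, -0.001, 1.452]
wrist_force: [0.1, -1.4, 1.0]
width: 0.094
finger_force: 0.0
```

```bash
python3 - <<'E'
from h import *
T,o=pose();print(o['time'],T[:3,3],np.degrees(o['ee_rot']))
s=shot("wrist"); cv2.imwrite("pics/w10.png",s["img"])
for d in spotter.trace("plaque_b",s)[:3]: c=rect(s,d["region"],.016); print(round(d["conf"],2),*c,d["box"])
d=spotter.trace("plaque_b",s)[0]; c=rect(s,d["region"],.016)
print(go(c[0][0]/1000,c[0][1]/1000,.0145,c[2]))
E
```

```text
28.55 [ 0.45659955 -0.29922307  0.19606773] [-1.79962711e+02 -2.94225693e-02  8.32059271e+01]
0.77 [ 455.  -300.1] [133.4  55.2] 83.29342651367188 [254.9, 142.1, 45.7, 107.6]
[-0.0008, -0.0016, 0.1822, 0.0039, 0.0291, -0.067]
```

Call:
{"api": "servo_tool", "payload": {"commands": [-0.001,-0.0016,0.05,0,0,0,0.094,-0.001,-0.0016,0.1,0,0,0,0.094,-0.001,-0.0016,0.145,0,0,0,0.094,-0.001,-0.0016,0.17,0,0,0,0.094,-0.001,-0.0016,0.178,0,0,0,0.094,-0.001,-0.0016,0.182,0,0,0,0.094,-0.001,-0.0016,0.182,0,0,0,0.094,-0.001,-0.0016,0.182,0,0,0,0.045,-0.001,-0.0016,0.182,0,0,0,0.045,-0.001,-0.0016,0.182,0,0,0,0.045]}}

```text
time: 29.95
tool_pos: [0.4543, -0.3016, 0.0153]
ee_rot: [3.141, 0.001, 1.45]
wrist_force: [0.5, 0.6, 0.0]
width: 0.0673
finger_force: 0.0
```

Call:
{"api": "servo_tool", "payload": {"commands": [0,0,0,0,0,0,0.045,0,0,0,0,0,0,0.045]}}

```text
time: 30.2
tool_pos: [0.4542, -0.3014, 0.0149]
ee_rot: [3.141, 0.001, 1.451]
wrist_force: [0.3, 0.3, -0.2]
width: 0.054
finger_force: 30.0
```

```bash
python3 -c "
from h import *
T,o=pose();print(T[:3,3],o['width'],o['finger_force'],np.degrees(o['ee_rot']),o['wrist_force'])
print(go(.6447,-.0467,.16,88.1))"
```

```text
[ 0.45420951 -0.3014318   0.01490945] 0.05397451712075943 29.999015629291534 [1.79992778e+02 4.69651080e-02 8.31095711e+01] [ 0.29392858  0.33815738 -0.21866343]
[0.2756, 0.1586, -0.1453, 0.0052, 0.0472, -4.9904]
```

Call:
{"api": "servo_tool", "payload": {"commands": [0,0,-0.03,0,0,0,0.045,0,0,-0.08,0,0,0,0.045,0.02,0.012,-0.13,0,0,-1,0.045,0.065,0.038,-0.147,0,0,-2,0.045,0.11,0.064,-0.147,0,0,-3,0.045,0.155,0.09,-0.147,0,0,-4,0.045,0.2,0.115,-0.147,0,0,-5,0.045,0.245,0.141,-0.147,0,0,-5,0.045,0.27,0.1565,-0.147,0,0,-5,0.045,0.2756,0.1586,-0.13,0,0,-5,0.045]}}

```text
time: 31.45
tool_pos: [0.6459, -0.045, 0.1442]
ee_rot: [3.141, 0.001, 1.541]
wrist_force: [0.5, -0.4, -4.1]
width: 0.0533
finger_force: 30.0
```

Call:
{"api": "servo_tool", "payload": {"commands": [0,0,0.01,0,0,0,0.045,0,0,0.01,0,0,0,0.045,0,0,0.01,0,0,0,0.045]}}

```text
time: 31.82
tool_pos: [0.6442, -0.0479, 0.1347]
ee_rot: [-3.141, 0.001, 1.536]
wrist_force: [-0.9, 0.5, -2.8]
width: 0.0535
finger_force: 30.0
```

```bash
cat >> h.py <<'E'
def held(L,dz,fn):
    "overlay of a held thing L long centred on the TCP, its top dz above TCP; plus trace"
    T,o=pose();print(o['time'],T[:3,3],o['width'],o['finger_force'],np.degrees(o['ee_rot']),o["wrist_force"])
    s=shot("wrist"); im=s["img"]; cv2.imwrite(fn+"_raw.png",im); s2=dict(s)
    for d in spotter.trace("plaque_a",s)[:2]: print(round(d["conf"],2),*rect(s,d["region"],T[2,3]+dz),d["box"])
    im=im.copy(); C=proj(s,[T[:3,3]+T[:3,0]*a*L/2+T[:3,1]*b*.027+[0,0,dz] for a,b in((1,1),(1,-1),(-1,-1),(-1,1))])
    cv2.polylines(im,[C.round().astype(int).reshape(-1,1,2)],True,(255,0,0),1)
    cv2.imwrite(fn+".png",cv2.resize(im[80:400,180:380],None,fx=1.8,fy=1.8))
E
python3 -c "
from h import *
held(.134,.001,'pics/w11'); print(go(.6447,-.0467,.066,88.1))"
```

```text
31.825 [ 0.64424963 -0.04787178  0.13469681] 0.05345474273273751 29.99813675880432 [-1.79986735e+02  5.56054296e-02  8.80208072e+01] [-0.91049308  0.45035688 -2.84573129]
0.56 [645.  -36.8] [115.3  54.3] 87.73310089111328 [230.3, 148.3, 95.2, 179.2]
[0.001, -0.0002, 0.0695, 0.0782, 0.0603, -0.0547]
```

Call:
{"api": "servo_tool", "payload": {"commands": [-0.0003,0,0.03,0,0,0,0.045,-0.0003,0,0.055,0,0,0,0.045,-0.0003,0,0.065,0,0,0,0.045,-0.0003,0,0.069,0,0,0,0.045,-0.0003,0,0.07,0,0,0,0.045,-0.0003,0,0.071,0,0,0,0.045]}}

```text
time: 32.67
tool_pos: [0.6455, -0.0472, 0.065]
ee_rot: [3.139, 0.001, 1.538]
wrist_force: [-0.7, -0.0, -2.7]
width: 0.0534
finger_force: 30.0
```

Call:
{"api": "servo_tool", "payload": {"commands": [0,0,0.001,0,0,0,0.045,0,0,0.001,0,0,0,0.045]}}

```text
time: 32.92
tool_pos: [0.6455, -0.0472, 0.0649]
ee_rot: [3.139, 0.001, 1.538]
wrist_force: [-2.7, 0.2, 5.5]
width: 0.054
finger_force: 30.0
```

Contact came at the expected height. I'll release, rise and check, then go to the pile for the second sheet.

Call:
{"api": "servo_tool", "payload": {"commands": [0,0,0,0,0,0,0.062,0,0,0,0,0,0,0.065,0,0,-0.03,0,0,0,0.07,0,0,-0.08,0,0,0,0.075,0,0,-0.13,0,0,0,0.075,0,0,-0.135,0,0,0,0.075]}}

```text
time: 33.67
tool_pos: [0.6471, -0.0473, 0.2032]
ee_rot: [3.132, 0.002, 1.538]
wrist_force: [-0.1, -0.1, 0.2]
width: 0.0749
finger_force: 0.0
```

```bash
python3 - <<'E'
from h import *
T,o=pose();print(o['time'],T[:3,3],np.degrees(o['ee_rot']))
s=shot("wrist"); cv2.imwrite("pics/w12.png",s["img"])
for d in spotter.trace("plaque_b",s)[:2]: print(round(d["conf"],2),*rect(s,d["region"],.066),d["box"])
for d in spotter.trace("sheet_1",s)[:3]: print(round(d["conf"],2),*rect(s,d["region"],.050),d["box"])
print(go(.440,.024,.2,90.2))
E
```

```text
33.675 [ 0.64708168 -0.04727419  0.20323524] [1.79422283e+02 1.12533679e-01 8.81171275e+01]
0.81 [646.  -46.3] [133.9  54.8] 88.17169952392578 [249.4, 139.1, 53.3, 122.4]
0.97 [644.5 -45.6] [163.7  60.8] 88.15925598144531 [241.7, 122.8, 59.4, 143.1]
0.91 [480.9  30.5] [151.3   5.9] -89.63344058394432 [97.4, 53.7, 30.5, 152.0]
0.77 [447.3  28.1] [160.5  63.3] 89.84899139404297 [35.2, 48.5, 90.6, 161.0]
[0.0641, -0.2065, -0.0035, -0.1147, 0.0274, -2.0872]
```

Call:
{"api": "servo_tool", "payload": {"commands": [0.015,-0.05,0,0,0,-1,0.094,0.032,-0.1,0,0,0,-2,0.094,0.048,-0.15,0,0,0,-2,0.094,0.06,-0.19,0,0,0,-2,0.094,0.0641,-0.2065,0.03,0,0,-2,0.094,0.0641,-0.2065,0.06,0,0,-2,0.094,0.0641,-0.2065,0.08,0,0,-2,0.094,0.0641,-0.2065,0.08,0,0,-2,0.094,0.0641,-0.2065,0.08,0,0,-2,0.094]}}

```text
time: 34.95
tool_pos: [0.4401, 0.0238, 0.1171]
ee_rot: [-3.14, 0.001, 1.573]
wrist_force: [1.1, -0.0, 0.4]
width: 0.094
finger_force: 0.0
```

```bash
python3 - <<'E'
from h import *
T,o=pose();print(o['time'],T[:3,3],np.degrees(o['ee_rot']))
s=shot("wrist"); cv2.imwrite("pics/w13.png",s["img"])
for d in spotter.trace("sheet_1",s)[:3]: print(round(d["conf"],2),*rect(s,d["region"],.044),d["box"])
print(go(.4395,.024,.0475,90.2))
E
```

```text
34.95 [0.44013692 0.02384426 0.11707408] [-1.79915862e+02  3.72505516e-02  9.01111922e+01]
0.81 [647.8  -3.3] [81. 69.] 88.58283233642578 [463.2, 210.0, 94.8, 82.8]
0.72 [431.  105.3] [67.9 31.5] 33.32130432128906 [235.3, 114.1, 76.1, 52.7]
0.68 [441.3  28.4] [163.4  60. ] 89.95836639404297 [239.3, 114.7, 76.4, 188.9]
[0.0003, -0.0015, 0.0707, 0.0551, 0.0493, -0.092]
```

Call:
{"api": "servo_tool", "payload": {"commands": [0.002,0,0.04,0,0,0,0.094,0.002,0,0.06,0,0,0,0.094,0.002,0,0.068,0,0,0,0.094,0.002,0,0.07,0,0,0,0.094,0.002,0,0.07,0,0,0,0.094,0.002,0,0.07,0,0,0,0.094]}}

```text
time: 35.8
tool_pos: [0.4412, 0.0257, 0.0486]
ee_rot: [3.14, 0.001, 1.573]
wrist_force: [0.0, -0.3, 0.3]
width: 0.0943
finger_force: 0.0
```

Call:
{"api": "servo_tool", "payload": {"commands": [0,0,0.001,0,0,0,0.07,0,0,0.001,0,0,0,0.05,0,0,0.001,0,0,0,0.05,0,0,0.001,0,0,0,0.05,0,0,0.001,0,0,0,0.05,0,0,0.001,0,0,0,0.05]}}

```text
time: 36.55
tool_pos: [0.4404, 0.0258, 0.0466]
ee_rot: [-3.142, 0.001, 1.573]
wrist_force: [-0.1, 0.3, -0.2]
width: 0.0594
finger_force: 30.0
```

```bash
python3 -c "
from h import *
T,o=pose();print(T[:3,3],o['width'],o['finger_force'],np.degrees(o['ee_rot']),o['wrist_force'])
print(go(.6447,-.0467,.15,88.1))"
```

```text
[0.44042758 0.02578216 0.04660078] 0.0594420304924176 29.994850158691406 [-1.79996211e+02  4.39336390e-02  9.01133367e+01] [-0.07433845  0.27490042 -0.24108198]
[-0.073, 0.2041, -0.1034, -0.003, 0.044, 2.0133]
```

Call:
{"api": "servo_tool", "payload": {"commands": [0,0,-0.015,0,0,0,0.05,0,0,-0.045,0,0,0,0.05,0,0,-0.09,0,0,0,0.05,-0.015,0.03,-0.103,0,0,1,0.05,-0.03,0.08,-0.103,0,0,2,0.05,-0.05,0.13,-0.103,0,0,2,0.05,-0.065,0.18,-0.103,0,0,2,0.05,-0.073,0.204,-0.103,0,0,2,0.05,-0.073,0.204,-0.09,0,0,2,0.05,-0.073,0.204,-0.09,0,0,2,0.05]}}

```text
time: 37.8
tool_pos: [0.6427, -0.0463, 0.1348]
ee_rot: [-3.137, 0.0, 1.538]
wrist_force: [-0.5, -0.5, -0.1]
width: 0.0595
finger_force: 30.0
```

Call:
{"api": "servo_tool", "payload": {"commands": [0,0,0,0,0,0,0.05,0,0,0,0,0,0,0.05]}}

```text
time: 38.05
tool_pos: [0.6441, -0.0464, 0.1375]
ee_rot: [3.141, 0.001, 1.538]
wrist_force: [0.9, -0.8, -1.5]
width: 0.0594
finger_force: 30.0
```

```bash
python3 - <<'E'
from h import *
T,o=pose();print(o['time'],T[:3,3],o['width'],o['finger_force'],np.degrees(o['ee_rot']),o["wrist_force"])
s=shot("wrist"); im=s["img"].copy(); P=T[:3,3]
C=proj(s,[P+T[:3,0]*a+T[:3,1]*b+[0,0,-.0026] for a,b in((.082,.03),(.082,-.03),(-.082,-.03),(-.082,.03))]); print(C.round(1).tolist())
cv2.polylines(im,[C.round().astype(int).reshape(-1,1,2)],True,(255,0,0),1)
cv2.imwrite("pics/w14.png",cv2.resize(im[80:400,180:380],None,fx=1.8,fy=1.8))
print(go(.6447,-.0467,.0786,88.1))
E
```

```text
38.05 [ 0.6441157  -0.04635677  0.13753021] 0.05942310510745541 29.99564230442047 [1.79948705e+02 5.01550825e-02 8.81346012e+01] [ 0.87449091 -0.77881645 -1.48367234]
[[329.1, 122.1], [220.6, 122.0], [232.3, 364.8], [317.2, 364.9]]
[-0.0002, 0.0004, 0.059, 0.0639, 0.0547, 0.0355]
```

View pics/w14.png

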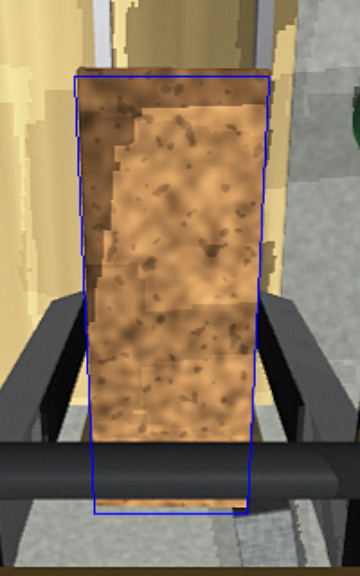

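The held sheet sits about 2.5 mm toward +y of the blue outline and is square, so I'll correct while lowering.

Call:
{"api": "servo_tool", "payload": {"commands": [-0.0027,0.0004,0.025,0,0,0,0.05,-0.0027,0.0004,0.045,0,0,0,0.05,-0.0027,0.0004,0.055,0,0,0,0.05,-0.0027,0.0004,0.0585,0,0,0,0.05,-0.0027,0.0004,0.0595,0,0,0,0.05,-0.0027,0.0004,0.0605,0,0,0,0.05,-0.0027,0.0004,0.0605,0,0,0,0.05]}}

```text
time: 38.98
tool_pos: [0.6449, -0.0494, 0.0786]
ee_rot: [3.141, 0.001, 1.538]
wrist_force: [-3.9, 1.5, 7.6]
width: 0.0599
finger_force: 30.0
```

Call:
{"api": "servo_tool", "payload": {"commands": [0,0,0,0,0,0,0.07,0,0,0,0,0,0,0.075,0,0,-0.03,0,0,0,0.075,0,0,-0.08,0,0,0,0.075,0,0,-0.12,0,0,0,0.075,0,0,-0.12,0,0,0,0.075]}}

```text
time: 39.72
tool_pos: [0.6473, -0.0498, 0.2012]
ee_rot: [3.132, 0.002, 1.538]
wrist_force: [-0.1, 0.2, 0.1]
width: 0.0751
finger_force: 0.0
```

```bash
python3 - <<'E'
from h import *
T,o=pose();print(o['time'],T[:3,3],np.degrees(o['ee_rot']))
s=shot("wrist"); cv2.imwrite("pics/w15.png",s["img"])
for d in spotter.trace("sheet_1",s)[:3]: print(round(d["conf"],2),*rect(s,d["region"],.076),d["box"])
print(go(.457,.338,.2,102.4))
E
```

```text
39.725 [ 0.6472582  -0.04979467  0.20117832] [1.79445917e+02 1.14656191e-01 8.81093582e+01]
0.86 [645.4 -46.8] [162.5  59.8] 87.87118530273438 [242.3, 117.5, 64.0, 161.7]
0.65 [468.3  30.3] [143.2  56.7] -88.94978415966034 [36.4, 45.1, 90.5, 161.9]
[0.381, -0.2006, -0.0047, -0.0172, 0.0392, -14.2897]
```

Sheet 2 is square and centred. Next is plaque_d.

Call:
{"api": "servo_tool", "payload": {"commands": [0.04,-0.021,0,0,0,-2,0.094,0.09,-0.047,0,0,0,-4,0.094,0.14,-0.074,0,0,0,-6,0.094,0.19,-0.1,0,0,0,-8,0.094,0.24,-0.126,0,0,0,-10,0.094,0.29,-0.153,0,0,0,-12,0.094,0.34,-0.18,0,0,0,-14,0.094,0.37,-0.195,0,0,0,-14.3,0.094,0.381,-0.2,0,0,0,-14.3,0.094,0.381,-0.2,0,0,0,-14.3,0.094]}}

```text
time: 41.08
tool_pos: [0.4571, 0.3376, 0.1941]
ee_rot: [-3.139, 0.002, 1.788]
wrist_force: [-0.4, -1.2, 0.1]
width: 0.0939
finger_force: 0.0
```

Call:
{"api": "servo_tool", "payload": {"commands": [0,0,0,0,0,0,0.094,0,0,0,0,0,0,0.094]}}

```text
time: 41.32
tool_pos: [0.4583, 0.3368, 0.1957]
ee_rot: [-3.141, 0.001, 1.785]
wrist_force: [0.8, -0.4, 0.3]
width: 0.0942
finger_force: 0.0
```

```bash
python3 - <<'E'
from h import *
T,o=pose();print(o['time'],T[:3,3],np.degrees(o['ee_rot']))
s=shot("wrist"); cv2.imwrite("pics/w16.png",s["img"])
for d in spotter.trace("plaque_d",s)[:3]: c=rect(s,d["region"],.016); print(round(d["conf"],2),*c,d["box"])
d=spotter.trace("plaque_d",s)[0]; c=rect(s,d["region"],.016)
print(go(c[0][0]/1000,c[0][1]/1000,.0145,c[2]%180))
E
```

```text
41.325 [0.45826782 0.33679459 0.19573672] [-1.79981963e+02  5.97718140e-02  1.02292812e+02]
0.71 [457.8 339.5] [82.3 53.8] -77.63191413879395 [252.5, 158.2, 45.5, 66.5]
[0.0024, 0.0003, 0.1815, 0.0015, 0.0421, -0.0319]
```

Call:
{"api": "servo_tool", "payload": {"commands": [0.0025,0.0003,0.05,0,0,0,0.094,0.0025,0.0003,0.1,0,0,0,0.094,0.0025,0.0003,0.145,0,0,0,0.094,0.0025,0.0003,0.17,0,0,0,0.094,0.0025,0.0003,0.178,0,0,0,0.094,0.0025,0.0003,0.181,0,0,0,0.094,0.0025,0.0003,0.181,0,0,0,0.094,0.0025,0.0003,0.181,0,0,0,0.045,0.0025,0.0003,0.181,0,0,0,0.045,0.0025,0.0003,0.181,0,0,0,0.045]}}

```text
time: 42.72
tool_pos: [0.4575, 0.3405, 0.0153]
ee_rot: [3.141, 0.0, 1.787]
wrist_force: [-0.2, 0.1, 0.1]
width: 0.0675
finger_force: 0.0
```

Call:
{"api": "servo_tool", "payload": {"commands": [0,0,0,0,0,0,0.045,0,0,0,0,0,0,0.045]}}

```text
time: 42.98
tool_pos: [0.4573, 0.3403, 0.0149]
ee_rot: [-3.141, 0.001, 1.787]
wrist_force: [0.1, 0.5, 0.3]
width: 0.0535
finger_force: 30.0
```

```bash
python3 -c "
from h import *
T,o=pose();print(T[:3,3],o['width'],o['finger_force'],np.degrees(o['ee_rot']),o['wrist_force'])
print(go(.6447,-.0467,.18,88.1))"
```

```text
[0.45730793 0.34034436 0.0148725 ] 0.05349066232746827 29.985923767089844 [-1.79990317e+02  4.06691592e-02  1.02408319e+02] [0.06613593 0.49312713 0.32419102]
[-0.4184, 0.0998, -0.1648, -0.0046, 0.0417, 14.3083]
```

Call:
{"api": "servo_tool", "payload": {"commands": [0,0,-0.03,0,0,0,0.045,0,0,-0.08,0,0,0,0.045,0,0,-0.135,0,0,1,0.045,-0.03,0.007,-0.165,0,0,2,0.045,-0.08,0.019,-0.165,0,0,4,0.045,-0.13,0.031,-0.165,0,0,6,0.045,-0.18,0.043,-0.165,0,0,8,0.045,-0.23,0.055,-0.165,0,0,10,0.045,-0.28,0.067,-0.165,0,0,12,0.045,-0.33,0.079,-0.165,0,0,14,0.045]}}

```text
time: 44.22
tool_pos: [0.6055, 0.0336, 0.1791]
ee_rot: [-3.14, 0.001, 1.542]
wrist_force: [-0.2, 0.4, -2.4]
width: 0.0537
finger_force: 30.0
```

```bash
python3 -c "
from h import *
T,o=pose();print(T[:3,3],o['width'],o['finger_force'],np.degrees(o['ee_rot']),o['wrist_force'])
print(go(.6447,-.0467,.155,88.1))"
```

```text
[0.6054717  0.03363919 0.17909253] 0.05373629477300738 29.987767338752747 [-1.79903767e+02  3.05781312e-02  8.83457551e+01] [-0.18901896  0.36531879 -2.42810653]
[-0.0792, 0.0416, 0.0241, -0.0962, 0.0308, 0.2457]
```

Call:
{"api": "servo_tool", "payload": {"commands": [-0.035,0.02,0,0,0,0.3,0.045,-0.07,0.037,0.01,0,0,0.3,0.045,-0.079,0.0415,0.02,0,0,0.3,0.045,-0.079,0.0415,0.024,0,0,0.3,0.045,-0.079,0.0415,0.024,0,0,0.3,0.045,-0.079,0.0415,0.024,0,0,0.3,0.045]}}

```text
time: 44.98
tool_pos: [0.6446, -0.0436, 0.1568]
ee_rot: [3.141, 0.001, 1.54]
wrist_force: [0.0, 0.0, -1.3]
width: 0.0534
finger_force: 30.0
```

```bash
python3 -c "
from h import *
held(.082,.001,'pics/w17'); print(go(.6447,-.0467,.0912,88.1))"
```

```text
44.975 [ 0.64459655 -0.04361987  0.15682621] 0.05340632377000199 29.98746246099472 [1.79954344e+02 3.12794831e-02 8.82119633e+01] [ 0.02118629  0.00827722 -1.33721649]
0.73 [644.8 -43.7] [85.6 54. ] 88.91705322265625 [230.4, 192.7, 92.0, 126.5]
[-0.0027, -0.0001, 0.0658, 0.0724, 0.0461, 0.0912]
```

Call:
{"api": "servo_tool", "payload": {"commands": [-0.003,0,0.03,0,0,0,0.045,-0.003,0,0.05,0,0,0,0.045,-0.003,0,0.061,0,0,0,0.045,-0.003,0,0.065,0,0,0,0.045,-0.003,0,0.066,0,0,0,0.045,-0.003,0,0.067,0,0,0,0.045,-0.003,0,0.067,0,0,0,0.045]}}

```text
time: 45.95
tool_pos: [0.6451, -0.048, 0.0909]
ee_rot: [3.14, 0.001, 1.538]
wrist_force: [-1.5, -0.2, 4.5]
width: 0.054
finger_force: 30.0
```

Call:
{"api": "servo_tool", "payload": {"commands": [0,0,-0.004,0,0,0,0.045,0.0012,0,-0.004,0,0,0,0.045,0.0012,0,-0.001,0,0,0,0.045,0.0012,0,0,0,0,0,0.045,0.0012,0,0,0,0,0,0.045]}}

```text
time: 46.58
tool_pos: [0.6449, -0.0468, 0.0909]
ee_rot: [3.14, 0.001, 1.538]
wrist_force: [-1.4, 0.2, 5.7]
width: 0.0536
finger_force: 30.0
```

Call:
{"api": "servo_tool", "payload": {"commands": [0,0,0,0,0,0,0.062,0,0,0,0,0,0,0.065,0,0,-0.03,0,0,0,0.07,0,0,-0.08,0,0,0,0.075,0,0,-0.12,0,0,0,0.075,0,0,-0.12,0,0,0,0.075]}}

```text
time: 47.32
tool_pos: [0.6467, -0.0471, 0.214]
ee_rot: [3.133, 0.002, 1.538]
wrist_force: [-0.0, 0.2, 0.1]
width: 0.0748
finger_force: 0.0
```

```bash
python3 - <<'E'
from h import *
T,o=pose();print(o['time'],T[:3,3],np.degrees(o['ee_rot']))
s=shot("wrist"); cv2.imwrite("pics/w18.png",s["img"])
for d in spotter.trace("plaque_d",s)[:2]: print(round(d["conf"],2),*rect(s,d["region"],.092),d["box"])
for d in spotter.trace("sheet_1",s)[:3]: print(round(d["conf"],2),*rect(s,d["region"],.076),d["box"])
for d in spotter.trace("gate_grip",s)[:3]: print(round(d["conf"],2),*rect(s,d["region"],.119),d["box"])
for d in spotter.trace("bolt_grip",s)[:3]: print(round(d["conf"],2),*rect(s,d["region"],.079),d["box"])
print(go(.6545,.143,.2,88.1))
E
```

```text
47.325 [ 0.64669483 -0.0470613   0.2139862 ] [1.79481527e+02 1.12507393e-01 8.81143890e+01]
0.94 [645.2 -47.3] [82.3 53.7] 88.10105895996094 [246.3, 168.0, 54.9, 78.0]
0.91 [645.4 -47. ] [162.8  59.9] 87.9436264038086 [246.6, 123.1, 57.5, 151.0]
0.65 [467.1  30.3] [144.8  57.5] -88.56786215305328 [42.9, 55.5, 88.9, 150.5]
0.85 [649.7 106.6] [67.1 38.8] -1.744232177734375 [230.2, 0.0, 83.1, 56.8]
0.73 [569.8  96.1] [100.8  26.9] -10.852012634277344 [133.4, 34.6, 105.7, 34.7]
0.17 [649.8 118.4] [77.2 43.9] -1.7429885864257812 [231.9, 0.0, 81.3, 55.3]
[0.1899, 0.0047, 0.0061, -0.2752, 0.0126, 0.01]
```

View pics/w18.png

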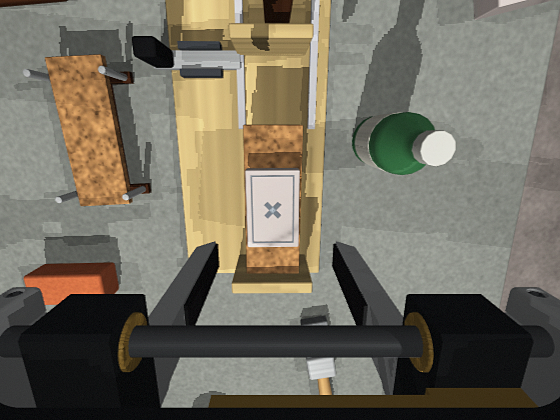

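The stack is neat: plaque_d is at px (272,209), centred on the sheet, and the end board is below. Next I'll push the gate home.

Call:
{"api": "servo_tool", "payload": {"commands": [0.05,0.001,0,0,0,0,0.05,0.1,0.0025,0,0,0,0,0.05,0.15,0.004,0,0,0,0,0.05,0.18,0.0047,0.01,0,0,0,0.05,0.19,0.0047,0.03,0,0,0,0.05,0.19,0.0047,0.07,0,0,0,0.05,0.19,0.0047,0.097,0,0,0,0.05,0.19,0.0047,0.105,0,0,0,0.05,0.19,0.0047,0.105,0,0,0,0.05]}}

```text
time: 48.7
tool_pos: [0.6551, 0.142, 0.1028]
ee_rot: [-3.139, 0.001, 1.537]
wrist_force: [0.3, -0.2, 1.0]
width: 0.0499
finger_force: 0.0
```

Call:
{"api": "servo_tool", "payload": {"commands": [0,0,0,0,0,0,0.015,0,0,0,0,0,0,0.015,0,0,0,0,0,0,0.015,0,0,0,0,0,0,0.015]}}

```text
time: 49.2
tool_pos: [0.6562, 0.143, 0.1053]
ee_rot: [3.14, 0.001, 1.538]
wrist_force: [0.5, -0.0, 2.6]
width: 0.0259
finger_force: 30.0
```

Call:
{"api": "servo_tool", "payload": {"commands": [-0.01,0,0,0,0,0,0.015,-0.022,0,0,0,0,0,0.015,-0.034,0,0,0,0,0,0.015,-0.046,0,0,0,0,0,0.015,-0.056,0,0,0,0,0,0.015,-0.063,0,0,0,0,0,0.015,-0.068,0,0,0,0,0,0.015,-0.071,0,0,0,0,0,0.015,-0.073,0,0,0,0,0,0.015,-0.075,0,0,0,0,0,0.015]}}

```text
time: 50.45
tool_pos: [0.6538, 0.0725, 0.1052]
ee_rot: [3.139, -0.009, 1.54]
wrist_force: [1.1, 14.9, 5.7]
width: 0.0257
finger_force: 30.0
```

Call:
{"api": "servo_tool", "payload": {"commands": [0,0,0,0,0,0,0.06,0,0,0,0,0,0,0.06,0,0,-0.04,0,0,0,0.06,0,0,-0.08,0,0,0,0.06,0,-0.05,-0.095,0,0,0,0.06,0,-0.09,-0.095,0,0,0,0.06,0,-0.09,-0.095,0,0,0,0.06,0,-0.09,-0.095,0,0,0,0.06]}}

```text
time: 51.45
tool_pos: [0.5634, 0.0702, 0.1987]
ee_rot: [-3.141, 0.001, 1.537]
wrist_force: [0.7, -1.4, 0.6]
width: 0.0604
finger_force: 0.0
```

```bash
python3 - <<'E'
from h import *
T,o=pose();print(o['time'],T[:3,3],np.degrees(o['ee_rot']))
s=shot("wrist"); im=s["img"].copy()
a=np.radians(-1.9); B=np.array([.6447,-.0467]); R=np.array([[np.cos(a),-np.sin(a)],[np.sin(a),np.cos(a)]])
for d in spotter.trace("bolt_grip",s)[:2]: print(round(d["conf"],2),*rect(s,d["region"],.079),d["box"])
for i,x in enumerate((-.10,-.11,-.12)):   # candidate bolt grip tops
    C=proj(s,[np.r_[B+R@[x+p*.011,.151+q*.009],.079] for p,q in((1,1),(1,-1),(-1,-1),(-1,1))]); print(x,C.round(1).tolist())
    cv2.polylines(im,[C.round().astype(int).reshape(-1,1,2)],True,[(255,0,0),(0,255,0),(0,0,255)][i],1)
C=proj(s,[np.r_[B+R@[x,.1205+y],.119] for x,y in((.013,.01),(.013,-.01),(-.013,-.01),(-.013,.01))])
cv2.polylines(im,[C.round().astype(int).reshape(-1,1,2)],True,(255,0,255),1)
cv2.imwrite("pics/w19.png",cv2.resize(im[60:360,130:480],None,fx=2,fy=2,interpolation=cv2.INTER_CUBIC))
E
```

```text
51.45 [0.56341988 0.07023359 0.19870461] [-1.79994549e+02  8.27254728e-02  8.80609109e+01]
0.62 [564.6 110.3] [86.  23.3] -1.88128662109375 [232.4, 156.4, 86.3, 25.4]
-0.1 [[271.1, 163.2], [271.1, 181.6], [248.8, 181.6], [248.4, 163.2]]
-0.11 [[260.7, 163.2], [261.0, 181.6], [238.7, 181.6], [238.0, 163.2]]
-0.12 [[250.4, 163.2], [250.8, 181.6], [228.5, 181.6], [227.7, 163.2]]
```

View pics/w19.png

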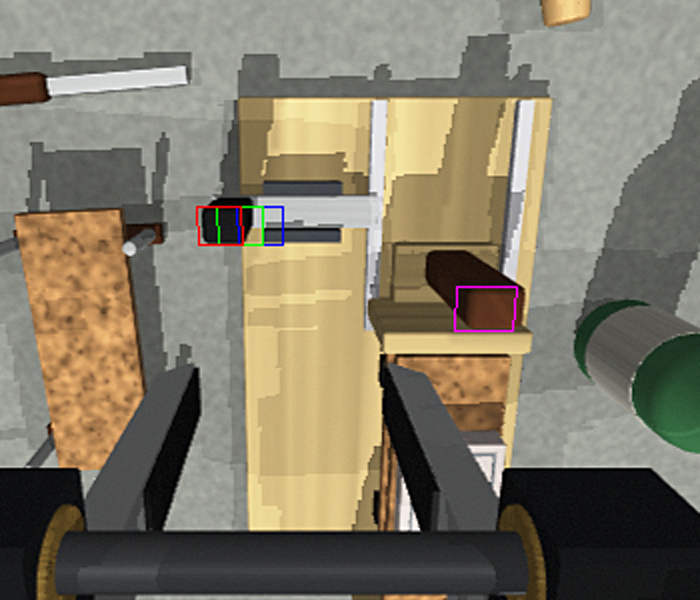

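Bolt grip top seen at crop (225,222), about bed x −118 mm; the gate grip matches the home position. I'll grasp the bolt grip and push.

```bash
python3 -c "
from h import *
print(go(.5318,.1081,.065,88.1))"
```

```text
[0.0367, -0.0333, 0.1336, -0.0226, 0.0688, -0.0294]
```

Call:
{"api": "servo_tool", "payload": {"commands": [0.0367,-0.0333,0.02,0,0,0,0.05,0.0367,-0.0333,0.06,0,0,0,0.05,0.0367,-0.0333,0.1,0,0,0,0.05,0.0367,-0.0333,0.125,0,0,0,0.05,0.0367,-0.0333,0.133,0,0,0,0.05,0.0367,-0.0333,0.133,0,0,0,0.05,0.0367,-0.0333,0.133,0,0,0,0.015,0.0367,-0.0333,0.133,0,0,0,0.015,0.0367,-0.0333,0.133,0,0,0,0.015]}}

```text
time: 52.68
tool_pos: [0.5315, 0.1087, 0.0669]
ee_rot: [3.14, 0.001, 1.538]
wrist_force: [-0.2, -0.0, 0.4]
width: 0.0236
finger_force: 0.0
```

Call:
{"api": "servo_tool", "payload": {"commands": [0,0,0,0,0,0,0.015,0,0,0,0,0,0,0.015]}}

```text
time: 52.92
tool_pos: [0.5316, 0.1087, 0.0668]
ee_rot: [3.14, 0.001, 1.538]
wrist_force: [0.3, -0.1, 3.6]
width: 0.0217
finger_force: 30.0
```

Call:
{"api": "servo_tool", "payload": {"commands": [0,0.008,0,0,0,0,0.015,0,0.016,0,0,0,0,0.015,0,0.024,0,0,0,0,0.015,0,0.03,0,0,0,0,0.015,0,0.035,0,0,0,0,0.015,0,0.04,0,0,0,0,0.015,0,0.04,0,0,0,0,0.015]}}

```text
time: 53.8
tool_pos: [0.5723, 0.1074, 0.0668]
ee_rot: [3.14, 0.001, 1.538]
wrist_force: [0.0, 0.6, 5.7]
width: 0.0221
finger_force: 30.0
```

Call:
{"api": "servo_tool", "payload": {"commands": [0,0.004,0,0,0,0,0.015,0,0.008,0,0,0,0,0.015,0,0.011,0,0,0,0,0.015,0,0.013,0,0,0,0,0.015,0,0.014,0,0,0,0,0.015]}}

```text
time: 54.42
tool_pos: [0.5743, 0.1073, 0.0664]
ee_rot: [-3.116, 0.002, 1.539]
wrist_force: [-30.0, -1.2, 24.3]
width: 0.0221
finger_force: 30.1
```

Call:
{"api": "servo_tool", "payload": {"commands": [0,-0.009,0,0,0,0,0.015,0,-0.009,0,0,0,0,0.05,0,-0.009,0,0,0,0,0.05,0,-0.009,-0.04,0,0,0,0.05,0,-0.009,-0.09,0,0,0,0.05,0,-0.009,-0.13,0,0,0,0.05,0,-0.06,-0.14,0,0,0,0.05,0,-0.11,-0.14,0,0,0,0.05,0,-0.14,-0.14,0,0,0,0.05,0,-0.14,-0.14,0,0,0,0.05]}}

```text
time: 55.68
tool_pos: [0.4445, 0.1117, 0.2062]
ee_rot: [3.141, 0.001, 1.538]
wrist_force: [0.9, 1.0, -0.3]
width: 0.0501
finger_force: 0.0
```

```bash
python3 - <<'E'
from h import *
T,o=pose();print(o['time'],T[:3,3],o["wrist_force"])
s=shot("wrist")
a=np.radians(-1.9); B=np.array([.6447,-.0467]); R=np.array([[np.cos(a),-np.sin(a)],[np.sin(a),np.cos(a)]]); im=s["img"].copy()
for q,z,w,l in(((.0,.1205),.119,.013,.01),((-.118+.0428,.151),.079,.011,.009),((0,0),.092,.027,.041),((0,0),.076,.03,.082)):
    C=proj(s,[np.r_[B+R@[q[0]+i*w,q[1]+j*l],z] for i,j in((1,1),(1,-1),(-1,-1),(-1,1))])
    cv2.polylines(im,[C.round().astype(int).reshape(-1,1,2)],True,(255,0,255),1)
t=shot("top")["img"]
cv2.imwrite("pics/fin.png",np.hstack([im[60:420,130:530],cv2.resize(t[90:320,90:450],(400,360))]))
for n in("rubbing_block",):
    for d in spotter.trace(n,s)[:1]: print(rect(s,d["region"],.04))
E
```

```text
55.675 [0.44448469 0.11173051 0.20620065] [ 0.92274395  1.01264696 -0.30120371]
(array([ 377.3, -141.9]), array([90.1, 67.8]), -2.359100341796875)
```

View pics/fin.png

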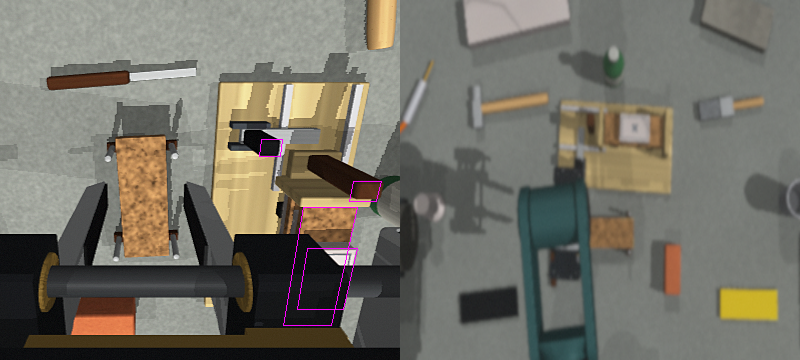

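The final view shows the gate and bolt grips on their predicted home outlines. The stack stands, the block is flat on the bench clear of the carrier, and the spare sheet is on its stand.

```bash
python3 -c "
from bench import close_job
print(close_job())"
```

```text
the job is handed in; nothing more can be done
None
```

I handed the job in at about 56 s: plaques a, b and d (no c was present) are stacked with a cork sheet between each, the gate is home with the bolt home behind it, the rubbing block lies flat on the bench and the spare sheet is on its stand; no verdict came back.

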